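# Load charged battery packs into the tester

### The job

Draw the test station's tray carriage fully out, then take every battery pack in the charging cradle, sliding each forward from under the cradle's lip before lifting it, and lay each flat and right way up on the floor of a bay of its own in the tray. When all the packs are in, push the carriage in until its spring detent snaps home. Leave the other things on the bench where they are.

Things in the scene. Friction and masses are not known exactly. Their poses are not given: they have to be found in the camera images.
- cradle: Fixed charging cradle: grey base 190 mm deep (x -145 to +45 mm), 310 mm wide, its top 12 mm above the bench. Origin on the bench; x points into it (open front at -x), z up. Four lanes along x centred at y -108, -36, +36, +108 mm. Behind x -15 mm, 30 mm ribs part the lanes (42 mm wide) and carry an overhanging steel lip; back wall at x +42 mm. In front of the lip the base is bare.
- lip_edge (a point): Middle of the lower front edge of the cradle's lip: cradle x -15 mm, 61 mm above the bench (lip 8 mm thick, top at 69 mm); axes as the cradle. A pack is clear to lift when its rear end is in front (-x) of this edge.
- pack0: Battery pack (up to four alike; may be absent): block 104 long (own x) x 36 wide (y) x 45 mm high (z), grey with black top, 0.25 to 0.5 kg, alike at both ends. Origin at centre of its underside. Starts in a cradle lane, lengthwise, with its rear 33 to 43 mm under the lip, 4 mm below it, which stops it being lifted until it is slid forward (cradle -x).
- pack1: Battery pack (up to four alike; may be absent): block 104 long (own x) x 36 wide (y) x 45 mm high (z), grey with black top, 0.25 to 0.5 kg, alike at both ends. Origin at centre of its underside. Starts in a cradle lane, lengthwise, with its rear 33 to 43 mm under the lip, 4 mm below it, which stops it being lifted until it is slid forward (cradle -x).
- pack2: Battery pack (up to four alike; may be absent): block 104 long (own x) x 36 wide (y) x 45 mm high (z), grey with black top, 0.25 to 0.5 kg, alike at both ends. Origin at centre of its underside. Starts in a cradle lane, lengthwise, with its rear 33 to 43 mm under the lip, 4 mm below it, which stops it being lifted until it is slid forward (cradle -x).
- pack3: Battery pack (up to four alike; may be absent): block 104 long (own x) x 36 wide (y) x 45 mm high (z), grey with black top, 0.25 to 0.5 kg, alike at both ends. Origin at centre of its underside. Starts in a cradle lane, lengthwise, with its rear 33 to 43 mm under the lip, 4 mm below it, which stops it being lifted until it is slid forward (cradle -x).
- station: Fixed test station: slide bed 280 mm deep with a blue tester hood over its far part. Origin on the bench at the middle of the bed; x points along the slide into the station, z up. Hood 304 mm wide, underside 100 mm, top 170 mm above the bench, from x +30 to +145 mm, on side walls.
- carriage (a joint): Place of the station's tray carriage along its slide, m: 0 = fully out (stop), grows going in (station +x), 0.12 = inner stop. Friction 2 N. A spring detent has its hump at 0.108: about 12 N to pass it, then it snaps on to 0.115 or more by itself; let go before or on the hump it stays there or springs back to 0.10. Starts part way in (0.04 to 0.075).
- handle_top (a point): Middle of the top edge, 76 mm above the bench, of the carriage's handle: an upright black plate 12 mm thick (x), 100 mm wide (y), 39 mm in front of the tray; fingers fit on both sides of it in x down to 30 mm above the bench. Moves with the carriage; axes as the station.
- tray_floor (a point): Centre of the upper face of the carriage tray's floor, 20 mm above the bench; moves with the carriage; axes as the station. Aluminium tray 128 mm (x) by 256 mm (y); its rim and the 18 mm wide ribs between its four bays stand 14 mm above this floor. Fully out, the tray lies clear in front of the hood.
- bay0 (a point): Centre of the floor of tray bay 0 (20 mm above the bench; bay 116 mm in x by 46 mm in y, 64 mm from bay to bay, long way along station x). Moves with the carriage; axes as the station.
- bay1 (a point): Centre of the floor of tray bay 1 (20 mm above the bench; bay 116 mm in x by 46 mm in y, 64 mm from bay to bay, long way along station x). Moves with the carriage; axes as the station.
- bay2 (a point): Centre of the floor of tray bay 2 (20 mm above the bench; bay 116 mm in x by 46 mm in y, 64 mm from bay to bay, long way along station x). Moves with the carriage; axes as the station.
- bay3 (a point): Centre of the floor of tray bay 3 (20 mm above the bench; bay 116 mm in x by 46 mm in y, 64 mm from bay to bay, long way along station x). Moves with the carriage; axes as the station.
- bottle: Bystander: small closed bottle, 36 mm diameter, 110 mm tall, upright between the cradle and the station. Origin at its base.
- tape: Bystander: roll of black tape lying flat, 76 mm diameter, 24 mm high. Origin at its base.
- screwdriver: Bystander: screwdriver lying on the bench, 190 mm long along its x. Origin near its middle.
- meter: Bystander: hand-held multimeter lying flat, 150 x 70 x 35 mm. Origin at its base.
- wrench: Bystander: spanner lying flat, 180 mm long along its x. Origin near its middle.
Things that resemble listed ones, but are neither listed nor needed, are in the scene too. Leave any brown or red look-alike of the pack1 alone.

How it is judged:
By the outcome, as a careful person would: the job done as asked, in the order asked, and still so for the second after the job is handed in, with the robot touching nothing.
Of pack0, pack1, pack2, pack3 only 3 to 4 are there at a start; the rules pass over those that are not, and their reading is None.
At some moment in a run one of pack0, pack1, pack2, pack3 may be knocked a few centimetres aside while the robot is not near it.
Once in a run the grip may slacken for a moment while it holds something.
It also fails if it takes over 210 s, if anything falls off the work surface, if the arm or the gripper's body presses on something with over 40 N, if the wrist force passes 120 N, or if a joint passes its speed limit or range.

### The arm

A 6-joint arm with a two-finger parallel gripper is mounted at the origin on the work surface. World frame = base frame: x ahead of the robot, y to its left, z up, the work surface at z = 0. Lengths are in m, angles in rad, forces in N, time in s.
With the tool pointing down it reaches from about 0.35 to 0.975 m from the base axis. Payload 4.9 kg.
Tool frame: the origin (TCP) lies at the very end of the fingers, on their centre line; the grasp point (between the pads) lies 19 mm behind it (ctrl.pinch_z is the distance from the TCP to the grasp point, in m); z points along the fingers, y is the direction in which the jaws open and shut (so a half turn about z gives the same grasp; the last joint's range is limited). The gripper opens to 85 mm and grips with 20 to 120 N. Pads are 22 mm wide; open, the fingers measure 114 mm over their backs; the gripper's body (76 mm by 85 mm) begins 54 mm behind the grasp point. The pads swing forward as they close: fully open they stand 13 mm farther back than shut.
Start: joints at [-1.304, 0.053, 1.613, -0, 1.476, -0.119], TCP at [0.235, -0.579, 0.231] pointing down, gripper open.
Joint ranges: [-3.01, 3.01], [-1.01, 2.22], [0.06, 2.58], [-1.02, 4.17], [0.09, 2.62], [-3.14, 3.14]. Speed limits (rad/s): [2.57, 2.57, 3.14, 3.14, 3.14, 3.14].

### API

Orientations are given as a rotation vector (axis times angle).
In Python, from station import ctrl gives the robot as it stands.
- The arm moves only by the tool carry_out, never from a script. Its argument "series" is a list of rows, each a list of 7 numbers: the shift along the world's x, y, z each as a share of 0.025 m, from -1 to 1, then the turn, a rotation vector about the world's x, y, z each as a share of 0.1 rad, from -1 to 1, then the opening, from 0 (shut) to 1 (fully open). A call has 1 to 12 rows; each row shifts and turns the commanded pose from where the row before left it; what a row does not reach is not made up. A row lasts 1/10 s, in which the tool goes at most 50 mm and 8.59 degrees, less where a joint would pass 70% of its speed; a pose out of reach is approached as far as the arm can. A call with a number of a shift or a turn outside -1 to 1 is refused whole. A call with a gripper value outside its range is refused whole. The fingers move at their own pace and stop on an object; "grip_force" is the grip in N (left out, the last holds). Time passes only in rows, so rows that do not move let the fingers close. It gives the time, the measured TCP pose, the force and the opening at its end, in the units of the state.
- ctrl.get_obs(): the state, without advancing time (a new reading comes with each control period).
- ctrl.get_image(name): name is "scene" or "side" or "wrist"; returns a dict with "frame" (384x512x3 uint8, blue, green, red), "fx", "fy", "cx", "cy" (pixels), "k1" (the pictures are not rectified: a ray, as slopes to the right and down, at radius r is drawn at 1 + k1 r^2 times it, then the intrinsics apply), "R" (3x3) and "t" (3): a world point X has camera coordinates R X + t; the wrist camera has in their place "hand_eye" (4x4, takes a point from camera to tool coordinates, whose origin is the TCP and whose axes are the flange's). Camera axes: x right, y down, z forward; pixel columns grow to the right and rows downward; lengths in m; the calibration is good to about 2 mm. A picture is of the moment at which its call begins: read the wrist's pose just before it. There is no depth.
- ctrl.finish_job(): hands the job in, once; it reports no verdict.
Trained networks look in a picture, given as the dict that the camera call returned (one of the last four; its "shot" number tells which), for a name from the list of things; names that differ only in an ending like _2 or _b are one class to them, and where a whole thing is asked for, a point or a joint stands for the part that bears it (a point fixed in the world has none). Each returns a list of dicts, best first, with "p" (0 to 1); they miss things now and then, are a little off and sometimes report something else, mostly with a low value. They report only what shows in the picture. A call takes as long as a camera call. They do not tell look-alikes from the thing itself.
- ctrl.trace(picture, name): "mask" (384x512 bool, what is visible of it) and "rect" ([left, top, width, height] as shares, 0 to 1, of the picture: columns of its width, rows of its height, round what is visible of it).
- ctrl.mark_of(picture, name): "position" ([column, row] as shares, 0 to 1, of the picture: columns of its width, rows of its height: a listed point, or the origin of a listed thing).
The state is a dict: "t": time; "q": joint angles; "dq": joint speeds; "effort": joint torques, N m; "tool_pos": TCP position; "tool_rot": TCP orientation; "contact_force": force on the tool from outside, world axes, zero at the start; "wrist_torque": the same for the moment, N m; "opening": finger opening in m.
Only numpy, scipy, OpenCV 4.12 (cv2) and the standard library are available. Lean on these libraries where they do the work, as an engineer would, in place of code of your own. Each camera call takes 0.05 s, during which the arm holds its last target.

## Working session

There is one attempt and no reset: what is moved stays moved. The work goes in short steps, Python scripts to look and compute and a tool call to move; the robot and the scene stay as the last step left them, time stands still between calls to the robot, and variables do not carry over. Pictures are saved under pics/ and viewed, and the job is handed in when it is done.

Besides the shell and the picture viewer there is one more tool, called in YAML: its name, and indented under it one key for each argument. carry_out: Moves the arm, as the interface text tells. Shift numbers are shares of 0.025 m and turn numbers shares of 0.1 rad, none past 1 either way. Its arguments: {"type":"object","properties":{"series":{"type":"array"},"grip_force":{"type":"number"}},"required":["series"]}

```bash
ls -la; mkdir -p pics; python3 - <<'E'
from station import ctrl
import cv2
o=ctrl.get_obs(); print(o)
for n in ["scene","side","wrist"]:
    p=ctrl.get_image(n); cv2.imwrite(f"pics/{n}0.png",p["frame"])
    print(n,{k:(v.tolist() if hasattr(v,'tolist') else v) for k,v in p.items() if k!="frame"})
    for nm in ["lip_edge","cradle","pack0","station","handle_top","tray_floor","bay0","bay1","bay2","bay3"]:
        r=ctrl.mark_of(p,nm); print(nm,[(round(d["p"],2),round(d["position"][0]*512,1),round(d["position"][1]*384,1)) for d in r])
print(ctrl.pinch_z)
E
```

```text
total 12
drwxr-xr-x  3 agent agent 4096 Dec  6 01:09 .
drwxr-xr-x 23 root  root  4096 Dec  6 01:09 ..
drwxr-xr-x  2 agent agent 4096 Dec  6 01:09 pics
{'t': 0.0, 'q': array([-1.30402157e+00,  5.33572417e-02,  1.61428232e+00,  4.39853956e-06,
        1.47596022e+00, -1.19003910e-01]), 'dq': array([ 1.66697802e-03, -5.22483706e-04, -2.65232622e-04,  7.50316523e-05,
        2.01007613e-03, -1.34743310e-04]), 'effort': array([-1.04163182e-04, -3.93679941e+01, -3.70176065e+01, -1.75340506e-04,
        6.97853859e-03,  4.52430243e-06]), 'tool_pos': array([ 0.23501358, -0.57847683,  0.23006974]), 'tool_rot': array([-3.08136540e+00, -6.01844568e-01,  2.25729677e-04]), 'contact_force': array([-0.657131  , -1.15664033,  0.26367467]), 'wrist_torque': array([-0.0252763 , -0.03531634, -0.02010267]), 'opening': 0.08565311356936237}
scene {'fx': 450.82269992661236, 'fy': 450.82269992661236, 'cx': 252.68204127519024, 'cy': 186.61464694543852, 'k1': -0.15727161093742362, 'R': [[0.47595189824563405, 0.8794148179605629, 0.009968375382560526], [0.7298468891892642, -0.3886286802714469, -0.562397783789398
[... 1586 characters left out ...]
0.76, 297.8, 123.0), (0.75, 269.9, 154.2)]
bay3 [(0.93, 290.2, 132.1), (0.81, 280.1, 141.1), (0.76, 297.8, 123.0), (0.75, 269.9, 154.2)]
wrist {'fx': 327.97703353490044, 'fy': 327.97703353490044, 'cx': 250.9546037877785, 'cy': 190.19543809807763, 'k1': -0.05937026017072275, 'hand_eye': [[-0.0013136193334677346, -0.946859802953017, -0.3216438837534767, 0.0818425315168591], [0.9999991083824655, -0.0011665939075658134, -0.0006498406944307925, -0.0005050493391266508], [0.00024008023668700725, -0.3216444506134502, 0.9468604911765258, -0.14303800184175194], [0.0, 0.0, 0.0, 1.0]], 'shot': 3}
lip_edge []
cradle []
pack0 []
station []
handle_top []
tray_floor []
bay0 []
bay1 []
bay2 []
bay3 []
0.0187
```

View pics/scene0.png

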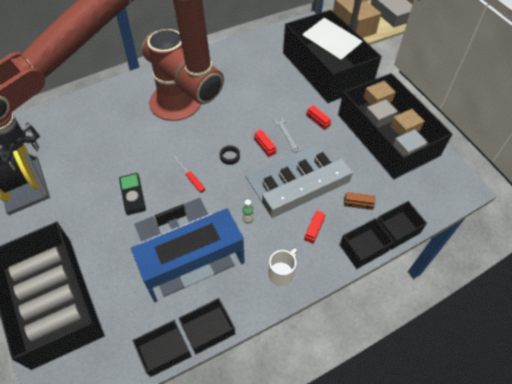

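View pics/side0.png

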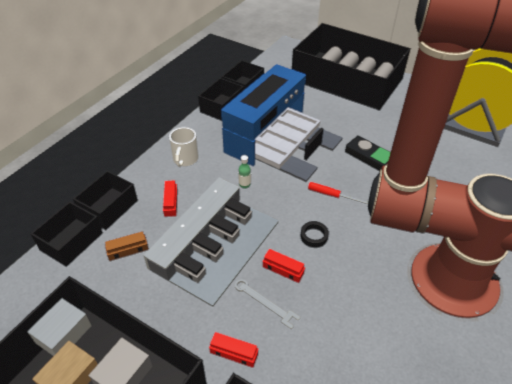

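```bash
cat > h.py <<'E'
import numpy as np, cv2
from scipy.spatial.transform import Rotation as Ro
from station import ctrl
def cam(p,obs=None):
    K=np.array([[p["fx"],0,p["cx"]],[0,p["fy"],p["cy"]],[0,0,1.]])
    if "hand_eye" in p:
        T=np.eye(4);T[:3,:3]=Ro.from_rotvec(obs["tool_rot"]).as_matrix();T[:3,3]=obs["tool_pos"]
        M=np.linalg.inv(T@np.array(p["hand_eye"])); R,t=M[:3,:3],M[:3,3]
    else: R,t=np.array(p["R"]),np.array(p["t"])
    return K,np.array([p["k1"],0,0,0.]),R,t
def pix2w(c,uv,z):
    K,d,R,t=c
    x=cv2.undistortPoints(np.array([[uv]],float),K,d)[0,0]
    r=R.T@np.array([x[0],x[1],1]); o=-R.T@t
    return o+r*(z-o[2])/r[2]
def w2pix(c,X):
    K,d,R,t=c
    return cv2.projectPoints(np.array(X,float).reshape(-1,3),cv2.Rodrigues(R)[0],t,K,d)[0][:,0]
def marks(p,nm): return [(d["p"],d["position"][0]*512,d["position"][1]*384) for d in ctrl.mark_of(p,nm)]
E
python3 - <<'E'
from h import *
for n in ["side","scene"]:
    p=ctrl.get_image(n);c=cam(p)
    for nm,z in [("lip_edge",.061),("cradle",0),("pack0",.012),("station",0),("handle_top",.076),("bay0",.02),("tray_floor",.02),("bottle",0),("tape",0),("screwdriver",0),("meter",0),("wrench",0)]:
        for m in marks(p,nm):
            if m[0]>.3: print(n,nm,np.round(m,2),np.round(pix2w(c,m[1:],z),4)[:2])
    f=p["frame"]
    if n=="side":
        cv2.imwrite("pics/s1.png",cv2.resize(f[150:310,130:290],None,fx=3.7,fy=3.7,interpolation=cv2.INTER_CUBIC))
        cv2.imwrite("pics/s2.png",cv2.resize(f[60:190,200:360],None,fx=4,fy=4,interpolation=cv2.INTER_CUBIC))
E
```

```text
side lip_edge [  0.75 205.31 226.29] [0.5951 0.2285]
side cradle [  0.92 200.29 236.89] [0.6181 0.227 ]
side pack0 [  0.91 219.49 229.02] [0.5839 0.1851]
side pack0 [  0.85 133.22 251.48] [0.7297 0.3639]
side pack0 [  0.82 233.68 213.39] [0.5825 0.1186]
side pack0 [  0.82 235.62 353.4 ] [0.3544 0.4533]
side pack0 [  0.77 283.39 268.68] [0.3749 0.2054]
side pack0 [  0.76 182.99 267.3 ] [0.5909 0.335 ]
side pack0 [  0.69 202.09 251.21] [0.5799 0.2695]
side pack0 [  0.58 173.88 205.21] [0.7418 0.1824]
side station [  0.66 287.18 141.08] [ 0.6139 -0.2429]
side handle_top [  0.57 313.29 137.7 ] [ 0.5139 -0.2188]
side bay0 [  0.97 267.21 152.6 ] [ 0.629  -0.1402]
side bay0 [  0.9  296.81 122.61] [ 0.6224 -0.3219]
side bay0 [  0.65 291.48 131.29] [ 0.6154 -0.2724]
side bay0 [  0.61 312.22 235.32] [0.3598 0.078 ]
side tray_floor [  0.76 284.21 137.59] [ 0.6198 -0.2318]
side bottle [  0.62 246.32 184.09] [ 0.6207 -0.0059]
side tape [  0.85 309.61 234.89] [0.3722 0.0653]
side screwdriver [  0.69 338.12 195.8 ] [ 0.3683 -0.1078]
side meter [  0.56 369.61 159.71] [ 0.3503 -0.3027]
side meter [  
[... 435 characters left out ...]
0.3737 0.1976]
scene pack0 [  0.71 317.18 226.21] [0.7634 0.1844]
scene pack0 [  0.66 271.1  196.49] [0.5902 0.108 ]
scene pack0 [  0.64 306.02 179.71] [0.587  0.2517]
scene pack0 [  0.48 324.71 170.8 ] [0.5856 0.3321]
scene station [  0.59 184.42 244.19] [ 0.6118 -0.2267]
scene handle_top [  0.82 169.98 208.7 ] [ 0.5132 -0.2243]
scene bottle [  0.7  247.71 220.19] [ 0.6289 -0.0034]
scene tape [  0.69 286.   134.52] [0.3655 0.3028]
scene tape [  0.55 230.2  156.9 ] [0.3626 0.0657]
scene screwdriver [  0.56 184.22 176.99] [ 0.3662 -0.1199]
scene meter [  0.78 132.81 195.3 ] [ 0.3531 -0.3108]
scene meter [  0.6  272.9  192.88] [0.5736 0.1253]
scene wrench [  0.57 289.02 137.2 ] [0.3825 0.306 ]
```

View pics/s1.png

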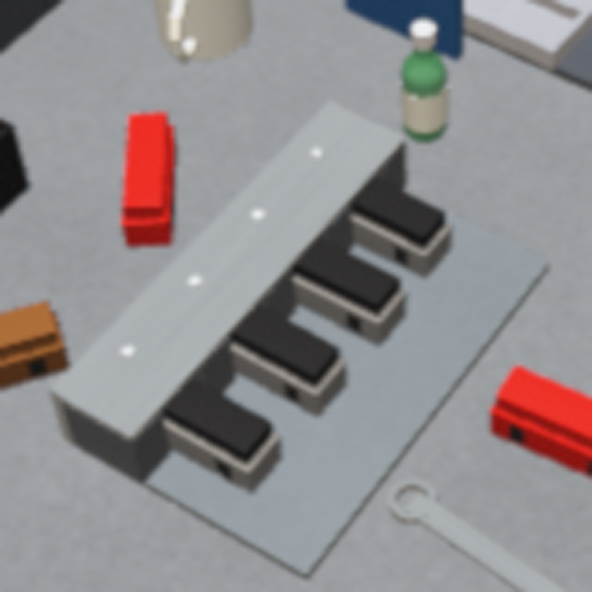

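View pics/s2.png

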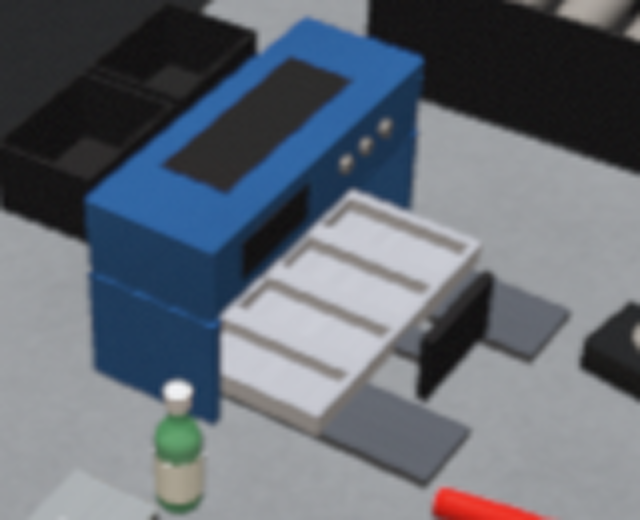

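```bash
python3 - <<'E'
from h import *
from scipy.optimize import least_squares
p=ctrl.get_image("side");c=cam(p)
def g(x,s,o): return (x[0]/s+o[0]-.3, x[1]/s+o[1]-.3)
def fit(obs,x0):
    obj=np.array([o[1] for o in obs]);uv=np.array([o[0] for o in obs])
    def W(x):
        C,S=np.cos(x[2]),np.sin(x[2]);return obj@np.array([[C,S,0],[-S,C,0],[0,0,1]])+[x[0],x[1],0]
    r=least_squares(lambda x:(w2pix(c,W(x))-uv).ravel(),x0)
    print(np.round(r.x,4)); print(np.round(r.fun.reshape(-1,2),1).tolist())
    return r.x
a=lambda u,v:g((u,v),3.7,(130,150)); b=lambda u,v:g((u,v),4,(200,60))
fit([(a(547,267),(-.145,-.155,.012)),(a(307,576),(-.145,.155,.012)),(a(404,145),(-.015,-.155,.069)),(a(130,438),(-.015,.155,.069)),(a(330,102),(.045,-.155,.069)),(a(57,392),(.045,.155,.069))],[.6,.22,0])
fit([(b(308,17),(.145,-.152,.17)),(b(423,62),(.03,-.152,.17)),(b(212,252),(.03,.152,.17)),(b(88,202),(.145,.152,.17)),(b(425,482),(-.14,.152,.012)),(b(570,316),(-.14,-.152,.012))],[.6,-.23,0])
for u,v in [(480,242),(322,428),(222,320)]: print('rim',pix2w(c,b(u,v),.034))
for u,v in [(490,273),(422,337)]: print('handle',pix2w(c,b(u,v),.076))
E
```

```text
[ 0.6114  0.2303 -0.0047]
[[0.3, -1.3], [-1.2, 0.5], [-1.1, -1.1], [0.4, -0.7], [1.0, 2.3], [0.7, 0.6]]
[ 0.6073 -0.2307 -0.0207]
[[-1.5, -0.6], [0.4, -1.1], [1.2, 0.8], [-0.9, -0.3], [-3.7, 6.0], [4.9, -7.4]]
rim [ 0.55653241 -0.3576097   0.034     ]
rim [ 0.55601014 -0.09300507  0.034     ]
rim [ 0.68475314 -0.15874847  0.034     ]
handle [ 0.51182944 -0.27580808  0.076     ]
handle [ 0.52119778 -0.1798073   0.076     ]
```

carry_out:
  series:
    - [0.75, 1, 0.2, 0, 0, 0.98, 1]
    - [0.75, 1, 0.2, 0, 0, 0.98, 1]
    - [0.75, 1, 0.2, 0, 0, 0.98, 1]
    - [0.75, 1, 0.2, 0, 0, 0.98, 1]
    - [0.75, 1, 0.2, 0, 0, 0.98, 1]
    - [0.75, 1, 0.2, 0, 0, 0.98, 1]
    - [0.75, 1, 0, 0, 0, 0.98, 1]
    - [0.75, 1, 0, 0, 0, 0.98, 1]
    - [0.75, 1, 0, 0, 0, 0.98, 1]
    - [0.75, 1, 0, 0, 0, 0.98, 1]
    - [0.75, 1, 0, 0, 0, 0.98, 1]
    - [0.75, 1, 0, 0, 0, 0.98, 1]

```text
t: 4.2
tool_pos: [0.4608, -0.2779, 0.2615]
tool_rot: [2.227, 2.216, 0.0]
contact_force: [0.0, 0.6, 0.6]
opening: 0.0853
```

carry_out:
  series:
    - [0.6, 0.8, 0, 0, 0, 0.1, 1]
    - [0.6, 0.8, 0, 0, 0, 0, 1]
    - [0.6, 0.8, 0, 0, 0, 0, 1]
    - [0, 0, 0, 0, 0, 0, 1]
    - [0, 0, 0, 0, 0, 0, 1]

```text
t: 4.7
tool_pos: [0.5052, -0.2189, 0.2613]
tool_rot: [2.219, 2.224, -0.001]
contact_force: [0.3, -1.0, -0.3]
opening: 0.0853
```

```bash
python3 - <<'E'
from h import *
o=ctrl.get_obs();print(o["t"],o["tool_pos"],o["tool_rot"],o["q"])
p=ctrl.get_image("wrist");c=cam(p,o);cv2.imwrite("pics/w1.png",cv2.resize(p["frame"],None,fx=1.5,fy=1.5))
for nm,z in [("handle_top",.076),("bay0",.02),("tray_floor",.02)]:
    for m in marks(p,nm):
        print(nm,np.round(m,2),np.round(pix2w(c,m[1:],z),4)[:2])
E
```

```text
4.7 [ 0.50517417 -0.21894595  0.2613025 ] [ 2.21909945e+00  2.22368978e+00 -8.29740207e-04] [-5.43877326e-01 -1.41474609e-01  1.75115561e+00 -5.28792452e-04
  1.53197486e+00 -5.45923201e-01]
handle_top [  0.7  261.58 172.8 ] [ 0.5149 -0.2284]
bay0 [  0.87 340.89 235.7 ] [ 0.6214 -0.3292]
bay0 [  0.77 346.88 192.38] [ 0.6234 -0.2693]
bay0 [  0.69 353.02 136.51] [ 0.6243 -0.1995]
bay0 [  0.65 362.29  82.41] [ 0.6292 -0.1382]
tray_floor [  0.72 346.88 162.39] [ 0.6198 -0.2309]
```

View pics/w1.png

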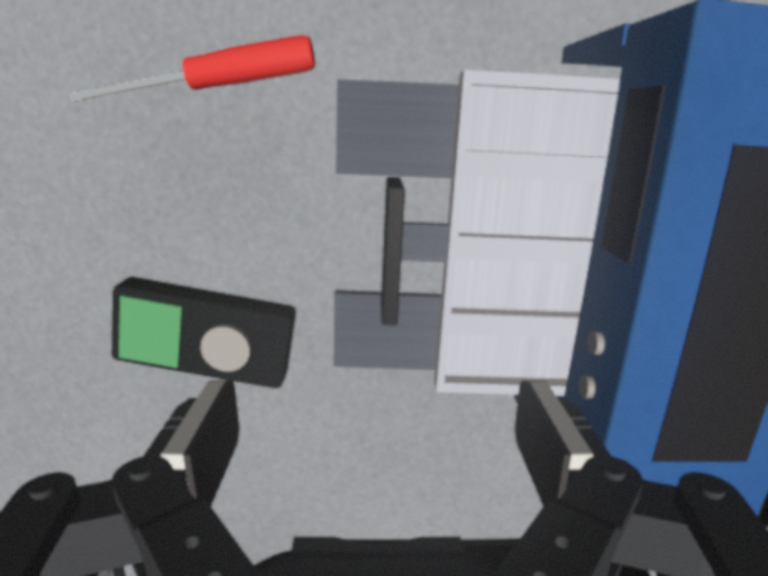

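```bash
python3 - <<'E'
from h import *
o=ctrl.get_obs()
p=ctrl.get_image("wrist");c=cam(p,o)
f=lambda u,v,z:print(u,v,np.round(pix2w(c,(u/1.5,v/1.5),z),4))
for a in [(388,181),(403,187),(383,322),(397,323)]: f(*a,.076)
print('rim')
for a in [(464,70),(437,391),(620,80)]: f(*a,.034)
print('hood')
for a in [(697,2),(605,459)]: f(*a,.17)
E
```

```text
388 181 [ 0.5111 -0.1758  0.076 ]
403 187 [ 0.5211 -0.1797  0.076 ]
383 322 [ 0.5081 -0.2764  0.076 ]
397 323 [ 0.5182 -0.2772  0.076 ]
rim
464 70 [ 0.5649 -0.1035  0.034 ]
437 391 [ 0.5553 -0.3588  0.034 ]
620 80 [ 0.6772 -0.1084  0.034 ]
hood
697 2 [ 0.6444 -0.0854  0.17  ]
605 459 [ 0.6371 -0.3241  0.17  ]
```

carry_out:
  series:
    - [0.37, -0.32, -0.6, 0, 0, -0.36, 0.5]
    - [0, 0, -1, 0, 0, 0, 0.5]
    - [0, 0, -1, 0, 0, 0, 0.5]
    - [0, 0, -1, 0, 0, 0, 0.5]
    - [0, 0, -1, 0, 0, 0, 0.5]
    - [0, 0, -1, 0, 0, 0, 0.5]
    - [0, 0, -1, 0, 0, 0, 0.5]
    - [0, 0, -1, 0, 0, 0, 0.5]
    - [0, 0, -0.8, 0, 0, 0, 0.5]
    - [0, 0, -0.2, 0, 0, 0, 0.5]
    - [0, 0, 0, 0, 0, 0, 0.5]
  grip_force: 30

```text
t: 6.05
tool_pos: [0.5137, -0.2271, 0.0456]
tool_rot: [-2.259, -2.18, 0.001]
contact_force: [0.1, 0.4, 0.2]
opening: 0.0427
```

carry_out:
  series:
    - [0, 0, 0, 0, 0, 0, 0]
    - [0, 0, 0, 0, 0, 0, 0]
    - [0, 0, 0, 0, 0, 0, 0]
    - [0, 0, 0, 0, 0, 0, 0]
    - [0, 0, 0, 0, 0, 0, 0]
    - [0, 0, 0, 0, 0, 0, 0]

```text
t: 6.65
tool_pos: [0.5156, -0.2278, 0.0481]
tool_rot: [2.258, 2.18, 0.001]
contact_force: [0.3, -0.4, 6.2]
opening: 0.0114
```

carry_out:
  series:
    - [-0.3, 0.01, 0, 0, 0, 0, 0]
    - [-0.3, 0.01, 0, 0, 0, 0, 0]
    - [-0.3, 0.01, 0, 0, 0, 0, 0]
    - [-0.3, 0.01, 0, 0, 0, 0, 0]
    - [-0.3, 0.01, 0, 0, 0, 0, 0]
    - [0, 0, 0, 0, 0, 0, 0]

```text
t: 7.25
tool_pos: [0.4769, -0.2264, 0.0481]
tool_rot: [2.259, 2.181, -0.0]
contact_force: [-2.0, 1.1, 8.5]
opening: 0.0114
```

carry_out:
  series:
    - [-0.15, 0.005, 0, 0, 0, 0, 0]
    - [-0.15, 0.005, 0, 0, 0, 0, 0]
    - [0, 0, 0, 0, 0, 0, 0]

```text
t: 7.55
tool_pos: [0.4699, -0.2261, 0.0481]
tool_rot: [2.258, 2.18, 0.001]
contact_force: [-0.8, 1.0, 9.0]
opening: 0.0113
```

carry_out:
  series:
    - [-0.15, 0.005, 0, 0, 0, 0, 0]
    - [-0.15, 0.005, 0, 0, 0, 0, 0]
    - [0, 0, 0, 0, 0, 0, 0]

```text
t: 7.85
tool_pos: [0.4625, -0.2258, 0.0481]
tool_rot: [2.258, 2.18, 0.001]
contact_force: [-0.3, 0.6, 8.3]
opening: 0.0114
```

carry_out:
  series:
    - [-0.15, 0.005, 0, 0, 0, 0, 0]
    - [-0.1, 0.005, 0, 0, 0, 0, 0]
    - [0, 0, 0, 0, 0, 0, 0]

```text
t: 8.15
tool_pos: [0.4564, -0.2256, 0.0481]
tool_rot: [2.258, 2.18, 0.001]
contact_force: [0.2, 1.2, 7.9]
opening: 0.0114
```

carry_out:
  series:
    - [-0.15, 0.005, 0, 0, 0, 0, 0]
    - [-0.1, 0.005, 0, 0, 0, 0, 0]
    - [0, 0, 0, 0, 0, 0, 0]

```text
t: 8.45
tool_pos: [0.4501, -0.2254, 0.0481]
tool_rot: [2.258, 2.18, 0.001]
contact_force: [-0.2, 0.9, 7.9]
opening: 0.0119
```

carry_out:
  series:
    - [-0.12, 0.005, 0, 0, 0, 0, 0]
    - [-0.08, 0.0, 0, 0, 0, 0, 0]
    - [0, 0, 0, 0, 0, 0, 0]

```text
t: 8.75
tool_pos: [0.4452, -0.2252, 0.0481]
tool_rot: [2.258, 2.18, 0.001]
contact_force: [-0.2, 1.4, 7.5]
opening: 0.0112
```

```bash
python3 - <<'E'
from h import *
o=ctrl.get_obs()
p=ctrl.get_image("side");c=cam(p)
cv2.imwrite("pics/s3.png",cv2.resize(p["frame"][60:220,180:400],None,fx=3.5,fy=3.5,interpolation=cv2.INTER_CUBIC))
for nm,z in [("handle_top",.076),("bay0",.02),("tray_floor",.02)]:
    for m in marks(p,nm):
        print(nm,np.round(m,2),np.round(pix2w(c,m[1:],z),4)[:2])
p=ctrl.get_image("wrist");cv2.imwrite("pics/w2.png",p["frame"])
E
```

```text
handle_top [  0.78 335.72 146.42] [ 0.4386 -0.2186]
handle_top [  0.41 220.31 228.6 ] [0.5505 0.224 ]
bay0 [  0.91 307.2  139.08] [ 0.5535 -0.2648]
bay0 [  0.77 317.8  129.79] [ 0.5459 -0.3254]
bay0 [  0.72 284.83 163.01] [ 0.5591 -0.1279]
tray_floor [  0.86 304.69 143.81] [ 0.5495 -0.2398]
```

View pics/s3.png

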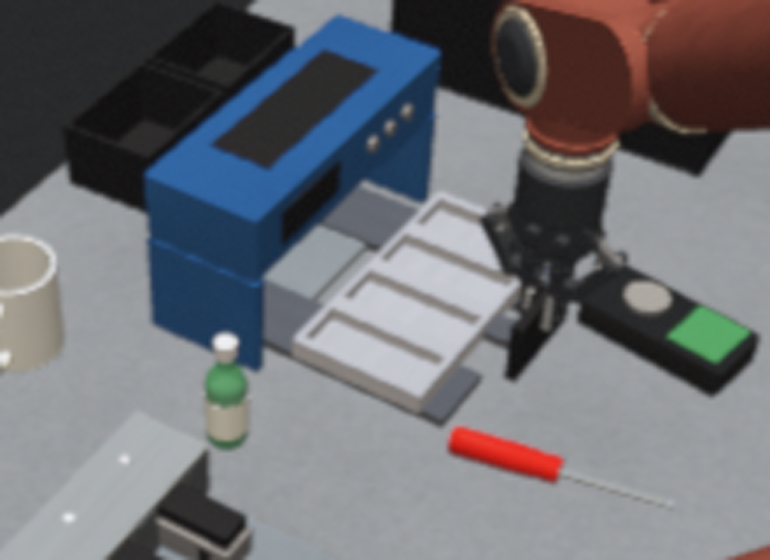

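View pics/w2.png

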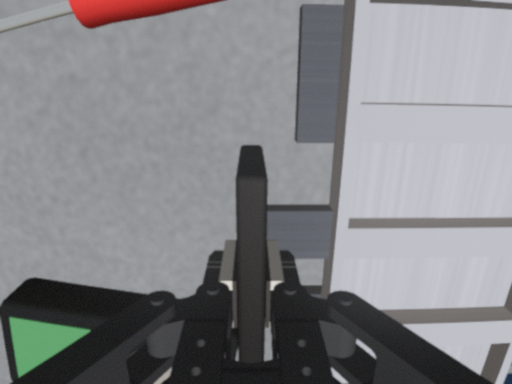

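carry_out:
  series:
    - [-0.12, 0.005, 0, 0, 0, 0, 0]
    - [-0.08, 0.0, 0, 0, 0, 0, 0]
    - [0, 0, 0, 0, 0, 0, 0]

```text
t: 9.3
tool_pos: [0.4416, -0.2251, 0.0481]
tool_rot: [2.256, 2.178, 0.005]
contact_force: [7.1, 0.7, 3.9]
opening: 0.0116
```

carry_out:
  series:
    - [-0.08, 0.005, 0, 0, 0, 0, 0]
    - [-0.08, 0.0, 0, 0, 0, 0, 0]
    - [0, 0, 0, 0, 0, 0, 0]

```text
t: 9.6
tool_pos: [0.4416, -0.2252, 0.0482]
tool_rot: [2.251, 2.171, 0.016]
contact_force: [25.9, -0.1, -8.8]
opening: 0.0114
```

carry_out:
  series:
    - [0.2, 0, 0, 0, 0, 0, 0]
    - [0, 0, 0, 0, 0, 0, 0.5]
    - [0, 0, 0, 0, 0, 0, 0.5]
    - [0, 0, 0, 0, 0, 0, 0.5]
    - [0, 0, 1, 0, 0, 0, 0.5]
    - [0, 0, 1, 0, 0, 0, 0.5]
    - [0, 0, 1, 0, 0, 0, 0.5]
    - [0, 0, 1, 0, 0, 0, 0.5]
    - [0, 0, 1, 0, 0, 0, 0.5]
    - [0, 0, 1, 0, 0, 0, 0.5]
    - [0, 0, 1, 0, 0, 0, 0.5]
    - [0, 0, 1, 0, 0, 0, 0.5]

```text
t: 10.8
tool_pos: [0.4397, -0.2241, 0.2465]
tool_rot: [-2.259, -2.181, 0.0]
contact_force: [0.0, 0.1, -0.1]
opening: 0.0429
```

carry_out:
  series:
    - [1, 0, 0.6, 0, 0, 0, 0.6]
    - [1, 0, 0.6, 0, 0, 0, 0.6]
    - [0, 0, 0, 0, 0, 0, 0.6]
    - [0, 0, 0, 0, 0, 0, 0.6]

```text
t: 11.2
tool_pos: [0.49, -0.2242, 0.2755]
tool_rot: [-2.258, -2.182, 0.001]
contact_force: [-0.2, 1.0, 0.1]
opening: 0.0513
```

```bash
python3 - <<'E'
from h import *
o=ctrl.get_obs();print(o["t"],o["tool_pos"],o["tool_rot"])
p=ctrl.get_image("wrist");c=cam(p,o);cv2.imwrite("pics/w3.png",cv2.resize(p["frame"],None,fx=1.5,fy=1.5))
for nm,z in [("handle_top",.076),("bay0",.02),("tray_floor",.02)]:
    for m in marks(p,nm):
        print(nm,np.round(m,2),np.round(pix2w(c,m[1:],z),4)[:2])
E
```

```text
11.2 [ 0.48997886 -0.22423768  0.2755331 ] [-2.25848998e+00 -2.18160391e+00  1.02851499e-03]
handle_top [  0.87 207.31 163.7 ] [ 0.4414 -0.2257]
bay0 [  0.82 298.09 226.48] [ 0.5475 -0.3297]
bay0 [  0.69 299.11 125.99] [ 0.5474 -0.1966]
bay0 [  0.67 305.72  73.  ] [ 0.5547 -0.1359]
bay0 [  0.58 299.11 180.6 ] [ 0.5481 -0.2656]
tray_floor [  0.88 295.22 151.49] [ 0.5429 -0.2278]
```

View pics/w3.png

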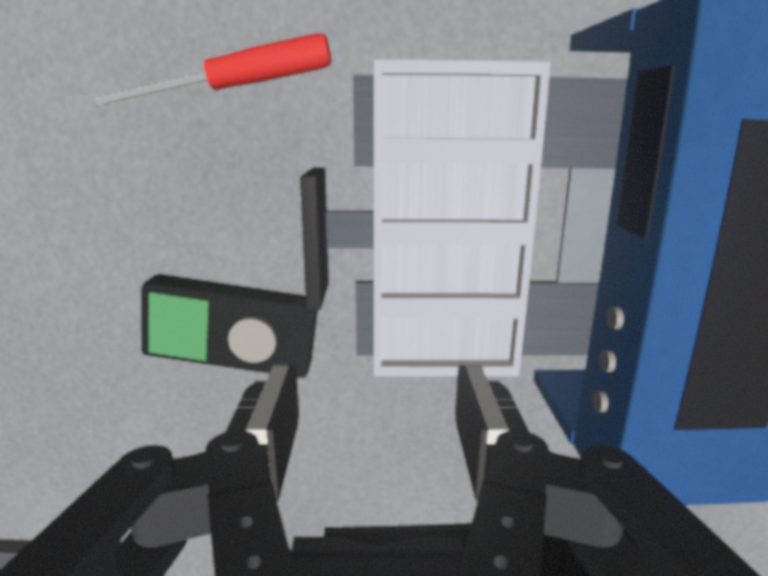

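```bash
python3 - <<'E'
from h import *
from scipy.optimize import least_squares
o=ctrl.get_obs()
p=ctrl.get_image("wrist");c=cam(p,o)
uv=np.array([(375,60),(549,62),(520,376),(374,376)])/1.5-.17
obj=np.array([(-.064,.128),(.064,.128),(.064,-.128),(-.064,-.128)])
for k in uv: print(np.round(pix2w(c,k,.034),4))
def W(x):
    C,S=np.cos(x[2]),np.sin(x[2]);return np.c_[obj@np.array([[C,S],[-S,C]])+x[:2],np.full(4,.034)]
r=least_squares(lambda x:(w2pix(c,W(x))-uv).ravel(),[.55,-.23,0]);print(r.x,r.fun)
x=r.x
for b in (-96,-32,32,96): print(b,np.round(x[:2]+[-np.sin(x[2])*b/1e3,np.cos(x[2])*b/1e3],4))
E
```

```text
[ 0.491  -0.0995  0.034 ]
[ 0.6173 -0.1044  0.034 ]
[ 0.6095 -0.3603  0.034 ]
[ 0.4804 -0.3552  0.034 ]
[ 0.54951916 -0.22986437 -0.0366008 ] [-0.65225437  0.10733133  0.77621061 -0.11176112 -0.51154226 -0.08581033
  0.3759737   0.13166525]
-96 [ 0.546  -0.3258]
-32 [ 0.5483 -0.2618]
32 [ 0.5507 -0.1979]
96 [ 0.553  -0.1339]
```

carry_out:
  series:
    - [0, 1, 0, 0, 0, 0.9, 0.6]
    - [0, 1, 0, 0, 0, 0.9, 0.6]
    - [0, 1, 0, 0, 0, 0.9, 0.6]
    - [0, 1, 0, 0, 0, 0.9, 0.6]
    - [0, 1, 0, 0, 0, 0.9, 0.6]
    - [0, 1, 0, 0, 0, 0.9, 0.6]
    - [0, 1, 0, 0, 0, 0.9, 0.6]
    - [0, 1, 0, 0, 0, 0.9, 0.6]
    - [0, 1, 0, 0, 0, 0.9, 0.6]
    - [0, 1, 0, 0, 0, 0.9, 0.6]

```text
t: 12.45
tool_pos: [0.4898, 0.0264, 0.2759]
tool_rot: [-1.081, -2.949, 0.0]
contact_force: [-0.2, -0.4, 0.7]
opening: 0.0513
```

carry_out:
  series:
    - [0, 1, 0, 0, 0, 0.9, 0.6]
    - [0, 1, 0, 0, 0, 0.9, 0.6]
    - [0, 1, 0, 0, 0, 0.9, 0.6]
    - [0, 1, 0, 0, 0, 0.9, 0.6]
    - [0, 1, 0, 0, 0, 0.9, 0.6]
    - [0, 1, 0, 0, 0, 0.9, 0.6]
    - [0, 1, 0, 0, 0, 0.9, 0.6]
    - [0, 1, 0, 0, 0, 0.7, 0.6]
    - [0, 0, 0, 0, 0, 0, 0.6]
    - [0, 0, 0, 0, 0, 0, 0.6]

```text
t: 13.45
tool_pos: [0.49, 0.2254, 0.2759]
tool_rot: [-0.009, -3.141, 0.001]
contact_force: [0.2, 0.3, 1.0]
opening: 0.0516
```

```bash
python3 - <<'E'
from h import *
o=ctrl.get_obs();print(o["t"],o["tool_pos"],o["tool_rot"],o["q"])
p=ctrl.get_image("wrist");c=cam(p,o);cv2.imwrite("pics/w4.png",cv2.resize(p["frame"],None,fx=1.5,fy=1.5))
for nm,z in [("lip_edge",.061),("cradle",0),("pack0",.012)]:
    for m in marks(p,nm):
        print(nm,np.round(m,2),np.round(pix2w(c,m[1:],z),4)[:2])
E
```

```text
13.45 [0.49003018 0.22541161 0.27586235] [-9.21570979e-03 -3.14088257e+00  1.16608016e-03] [ 2.93399267e-01 -1.75056939e-01  1.75704708e+00 -5.06832354e-04
  1.56048534e+00 -1.27152340e+00]
lip_edge [  0.82 251.6  242.61] [0.5949 0.2253]
lip_edge [1.5000e-01 2.7919e+02 2.1811e+02] [0.5626 0.2583]
cradle [  0.79 250.21 233.32] [0.6123 0.2233]
cradle [  0.28 224.92 211.51] [0.5788 0.1887]
pack0 [  0.72 441.6   44.58] [0.3652 0.4498]
pack0 [  0.65 222.21 320.49] [0.7542 0.1794]
pack0 [  0.62 276.48 212.08] [0.5752 0.2589]
pack0 [  0.56 174.18 215.88] [0.5799 0.1209]
```

View pics/w4.png

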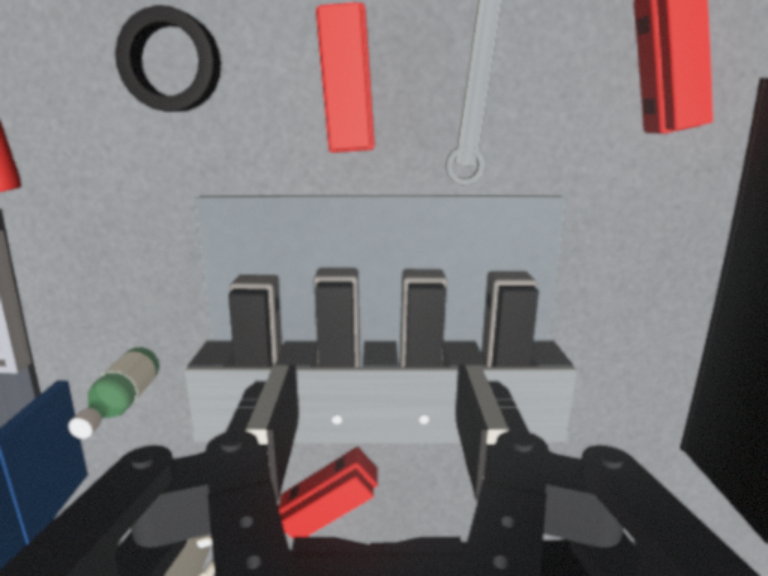

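```bash
python3 - <<'E'
from h import *
from scipy.optimize import least_squares
o=ctrl.get_obs()
p=ctrl.get_image("wrist");c=cam(p,o)
uv=np.array([(198,196),(564,197),(187,368),(575,369),(193,441),(566,443)])/1.5-.17
obj=np.array([(-.145,-.155,.012),(-.145,.155,.012),(-.015,-.155,.069),(-.015,.155,.069),(.045,-.155,.069),(.045,.155,.069)])
def W(x):
    C,S=np.cos(x[2]),np.sin(x[2]);return obj@np.array([[C,S,0],[-S,C,0],[0,0,1]])+[x[0],x[1],0]
r=least_squares(lambda x:(w2pix(c,W(x))-uv).ravel(),[.61,.23,0]);print(np.round(r.x,4),np.round(r.fun,1))
x=r.x;C,S=np.cos(x[2]),np.sin(x[2])
for b in (-.108,-.036,.036,.108): print('lane at lip',x[0]-.015*C-S*b,x[1]-.015*S+C*b)
im=cv2.resize(p["frame"][165:255,140:370],None,fx=3.4,fy=3.4,interpolation=cv2.INTER_CUBIC);cv2.imwrite("pics/w5.png",im)
for a in [(230,288),(274,288),(316,279),(357,279),(405,284),(446,284),(494,286),(538,286)]: print(a,np.round(pix2w(c,np.array(a)/1.5-.17,.057),4))
E
```

```text
[ 0.614   0.2267 -0.0129] [-1.9  1.8  2.   2.2  1.2  2.  -1.9  2.2  3.2 -4.9 -2.6 -5.5]
lane at lip 0.5976052150478557 0.11894586268190804
lane at lip 0.5985356849981401 0.19093985010913433
lane at lip 0.5994661549484245 0.2629338375363606
lane at lip 0.6003966248987089 0.3349278249635869
(230, 288) [0.5305 0.1094 0.057 ]
(274, 288) [0.5308 0.1441 0.057 ]
(316, 279) [0.5237 0.1774 0.057 ]
(357, 279) [0.524  0.2091 0.057 ]
(405, 284) [0.5284 0.2463 0.057 ]
(446, 284) [0.5287 0.2783 0.057 ]
(494, 286) [0.5307 0.3159 0.057 ]
(538, 286) [0.531  0.3506 0.057 ]
```

View pics/w5.png

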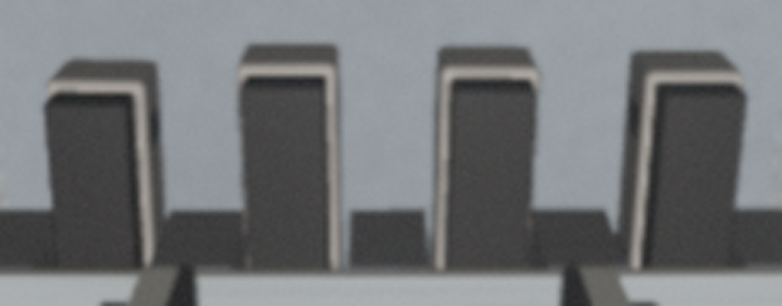

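carry_out:
  series:
    - [0.62, -0.82, -0.9, 0, 0, 0, 0.65]
    - [0.62, -0.82, -0.9, 0, 0, 0, 0.65]
    - [0.62, -0.82, -0.9, 0, 0, 0, 0.65]
    - [0.62, -0.82, -0.9, 0, 0, 0, 0.65]
    - [0.62, -0.82, -0.9, 0, 0, 0, 0.65]
    - [0, 0, -1, 0, 0, 0, 0.65]
    - [0, 0, -1, 0, 0, 0, 0.65]
    - [0, 0, 0, 0, 0, 0, 0.65]

```text
t: 14.5
tool_pos: [0.565, 0.1219, 0.1094]
tool_rot: [-0.012, -3.133, 0.001]
contact_force: [-0.6, 0.3, -0.1]
opening: 0.0556
```

```bash
python3 - <<'E'
from h import *
o=ctrl.get_obs();print(o["t"],o["tool_pos"],o["tool_rot"])
p=ctrl.get_image("wrist");cv2.imwrite("pics/w6.png",p["frame"])
E
```

```text
14.5 [0.5650103  0.12191169 0.10939006] [-1.15459398e-02 -3.13335854e+00  1.22197975e-03]
```

View pics/w6.png

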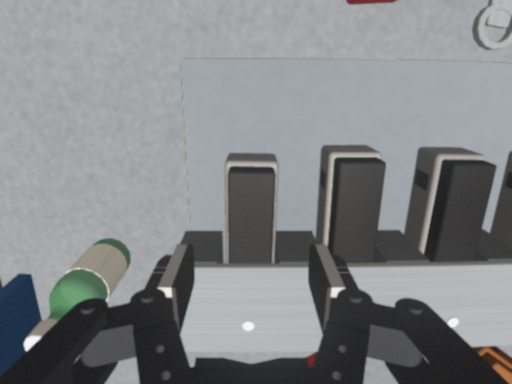

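carry_out:
  series:
    - [0, 0, -1, 0, 0, 0, 0.65]
    - [0, 0, -1, 0, 0, 0, 0.65]
    - [0, 0, -0.6, 0, 0, 0, 0.65]
    - [0, 0, -0.4, 0, 0, 0, 0.65]
    - [0, 0, 0, 0, 0, 0, 0.65]
    - [0, 0, 0, 0, 0, 0, 0.65]

```text
t: 15.15
tool_pos: [0.5688, 0.1232, 0.0399]
tool_rot: [0.009, 3.14, 0.0]
contact_force: [1.0, -0.6, 0.8]
opening: 0.0557
```

carry_out:
  series:
    - [0, 0, -0.42, 0, 0, 0, 0.65]
    - [0, 0, 0, 0, 0, 0, 0.65]
    - [0, 0, 0, 0, 0, 0, 0]
    - [0, 0, 0, 0, 0, 0, 0]
    - [0, 0, 0, 0, 0, 0, 0]
    - [0, 0, 0, 0, 0, 0, 0]
  grip_force: 60

```text
t: 15.75
tool_pos: [0.5683, 0.1231, 0.0287]
tool_rot: [0.009, 3.141, -0.0]
contact_force: [0.6, -0.6, 1.0]
opening: 0.0352
```

carry_out:
  series:
    - [-0.3, 0, 0, 0, 0, 0, 0]
    - [-0.4, 0, 0, 0, 0, 0, 0]
    - [-0.4, 0, 0, 0, 0, 0, 0]
    - [-0.4, 0, 0, 0, 0, 0, 0]
    - [-0.4, 0, 0, 0, 0, 0, 0]
    - [-0.2, 0, 0, 0, 0, 0, 0]
    - [-0.1, 0, 0, 0, 0, 0, 0]
    - [0, 0, 0, 0, 0, 0, 0]

```text
t: 16.55
tool_pos: [0.5125, 0.1232, 0.0287]
tool_rot: [-0.009, -3.141, -0.0]
contact_force: [-0.5, 0.3, 6.0]
opening: 0.0353
```

```bash
python3 - <<'E'
from h import *
o=ctrl.get_obs();print(o["t"],o["tool_pos"],o["tool_rot"],o["opening"],o["contact_force"])
p=ctrl.get_image("wrist");cv2.imwrite("pics/w7.png",p["frame"])
E
```

```text
16.55 [0.51251203 0.12316053 0.02870592] [-8.89615020e-03 -3.14086870e+00 -2.70208481e-05] 0.03534857403179664 [-0.54267718  0.301303    5.95767596]
```

View pics/w7.png

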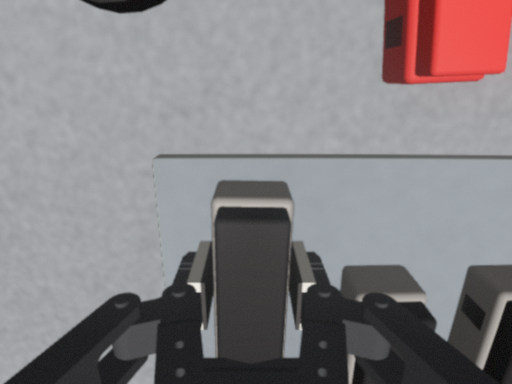

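```bash
python3 - <<'E'
from h import *
o=ctrl.get_obs()
p=ctrl.get_image("wrist");c=cam(p,o)
for v,z in [(208,.057),(206,.057),(198,.055),(198,.052),(181,.035),(181,.012)]: print(v,z,pix2w(c,(252,v),z)-o["tool_pos"])
for u in (211,294,217,291): print(u,pix2w(c,(u,200),.053))
p=ctrl.get_image("side");cv2.imwrite("pics/s4.png",cv2.resize(p["frame"][150:310,130:330],None,fx=3.7,fy=3.7,interpolation=cv2.INTER_CUBIC))
E
```

```text
208 0.057 [-0.03781342  0.00067244  0.02830967]
206 0.057 [-0.03862159  0.00067729  0.02830967]
198 0.055 [-0.04109139  0.00069836  0.02630967]
198 0.052 [-0.03999848  0.00070112  0.02330967]
181 0.035 [-0.04169595  0.0007643   0.00630967]
181 0.012 [-0.03464322  0.00079345 -0.01669033]
211 [0.47284554 0.10798281 0.053     ]
294 [0.4730733  0.14008043 0.053     ]
217 [0.47286099 0.11030616 0.053     ]
291 [0.47306451 0.13891801 0.053     ]
```

View pics/s4.png

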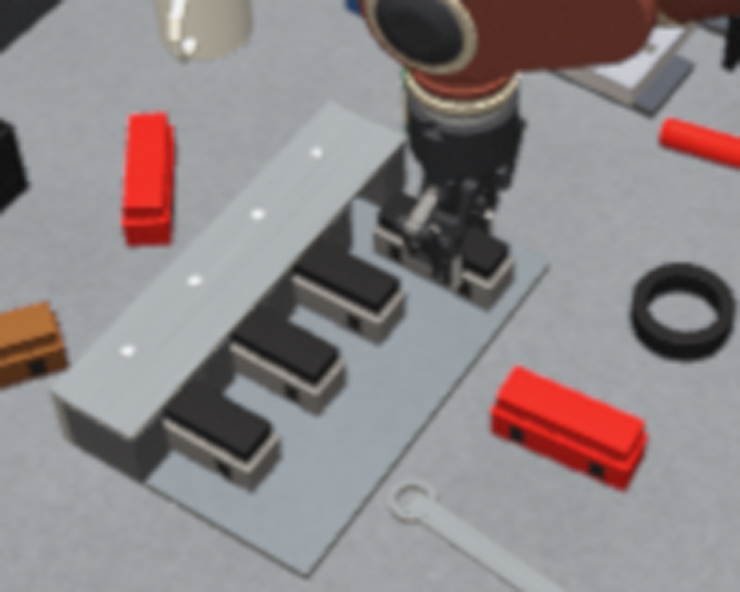

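carry_out:
  series:
    - [0, 0, 0.6, 0, 0, 0, 0]
    - [0, 0, 1, 0, 0, 0, 0]
    - [0, 0, 0.4, 0, 0, 0, 0]
    - [0, -0.5, 0, 0, 0, -0.1, 0]
    - [0, -1, 0, 0, 0, -0.1, 0]
    - [0, -1, 0, 0, 0, -0.1, 0]
    - [0, -1, 0, 0, 0, 0, 0]
    - [0, -1, 0, 0, 0, 0, 0]
    - [0, -1, 0, 0, 0, 0, 0]
    - [0, -1, 0, 0, 0, 0, 0]
    - [0, -1, 0, 0, 0, 0, 0]
    - [0, -1, 0, 0, 0, 0, 0]

```text
t: 17.9
tool_pos: [0.5111, -0.0908, 0.0764]
tool_rot: [-0.058, -3.138, -0.001]
contact_force: [-0.1, -0.5, -4.5]
opening: 0.0352
```

carry_out:
  series:
    - [0, -1, 0, 0, 0, 0, 0]
    - [0.1, -1, 0, 0, 0, 0, 0]
    - [0.1, -1, 0, 0, 0, 0, 0]
    - [0.1, -1, 0, 0, 0, 0, 0]
    - [0.1, -1, 0, 0, 0, 0, 0]
    - [0.2, -1, 0, 0, 0, 0, 0]
    - [0.2, -1, 0, 0, 0, 0, 0]
    - [0.1, -1, 0, 0, 0, 0, 0]
    - [0, -0.9, 0, 0, 0, 0, 0]
    - [0, -0.5, 0, 0, 0, 0, 0]
    - [0, 0, 0, 0, 0, 0, 0]
    - [0, 0, 0, 0, 0, 0, 0]

```text
t: 19.1
tool_pos: [0.5349, -0.3238, 0.0777]
tool_rot: [-0.057, -3.14, -0.002]
contact_force: [0.6, 0.4, -4.2]
opening: 0.0349
```

```bash
cat > chk.py <<'E'
from h import *
import sys
o=ctrl.get_obs();print(o["t"],np.round(o["tool_pos"],4),np.round(o["tool_rot"],4),o["opening"])
p=ctrl.get_image("wrist");cv2.imwrite(f"pics/{sys.argv[1]}.png",p["frame"])
E
python3 chk.py w8
```

```text
19.1 [ 0.5349 -0.3238  0.0777] [-5.68e-02 -3.14e+00 -2.20e-03] 0.03493713828642233
```

View pics/w8.png

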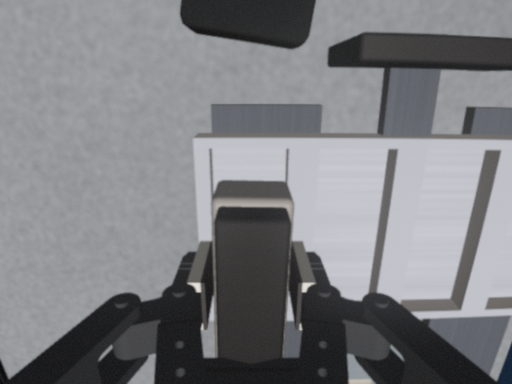

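carry_out:
  series:
    - [0, -0.05, -0.5, 0, 0, 0, 0]
    - [0, 0, -0.6, 0, 0, 0, 0]
    - [0, 0, -0.3, 0, 0, 0, 0]
    - [0, 0, -0.16, 0, 0, 0, 0]
    - [0, 0, 0, 0, 0, 0, 0]
    - [0, 0, 0, 0, 0, 0, 0]

```text
t: 19.75
tool_pos: [0.5357, -0.3258, 0.0395]
tool_rot: [0.056, 3.141, -0.001]
contact_force: [0.6, 0.7, -4.1]
opening: 0.0351
```

```bash
python3 chk.py w9
```

```text
19.75 [ 0.5357 -0.3258  0.0395] [ 5.6000e-02  3.1407e+00 -6.0000e-04] 0.03506878349290027
```

View pics/w9.png

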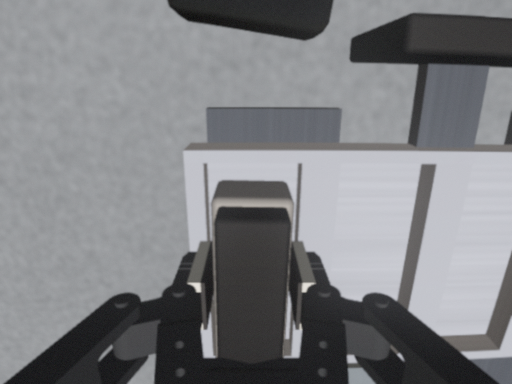

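carry_out:
  series:
    - [0, 0, -0.08, 0, 0, 0, 0]
    - [0, 0, 0, 0, 0, 0, 0]
    - [0, 0, 0, 0, 0, 0, 0.55]
    - [0, 0, 0, 0, 0, 0, 0.55]
    - [0, 0, 0, 0, 0, 0, 0.55]
    - [0, 0, 0.5, 0, 0, 0, 0.55]
    - [0, 0, 1, 0, 0, 0, 0.55]
    - [0, 0, 1, 0, 0, 0, 0.55]
    - [0, 0, 1, 0, 0, 0, 0.55]
    - [0, 0, 1, 0, 0, 0, 0.55]
    - [0, 0, 0, 0, 0, 0, 0.55]

```text
t: 20.9
tool_pos: [0.538, -0.3276, 0.1563]
tool_rot: [0.056, 3.133, -0.01]
contact_force: [-0.1, -0.0, 0.4]
opening: 0.0472
```

```bash
python3 chk.py w10;python3 - <<'E'
from h import *
p=ctrl.get_image("side");cv2.imwrite("pics/s5.png",cv2.resize(p["frame"][80:310,130:400],None,fx=2.6,fy=2.6,interpolation=cv2.INTER_CUBIC))
E
```

```text
20.9 [ 0.538  -0.3276  0.1563] [ 0.0559  3.1329 -0.0097] 0.04723123800412085
```

View pics/w10.png

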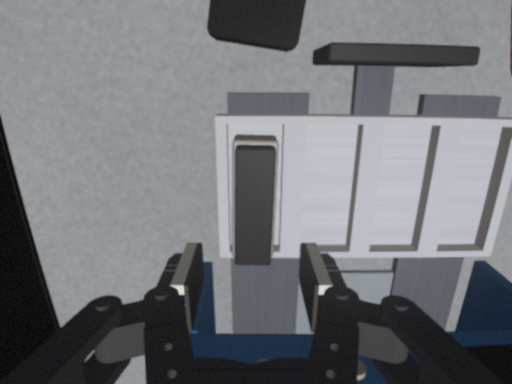

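View pics/s5.png

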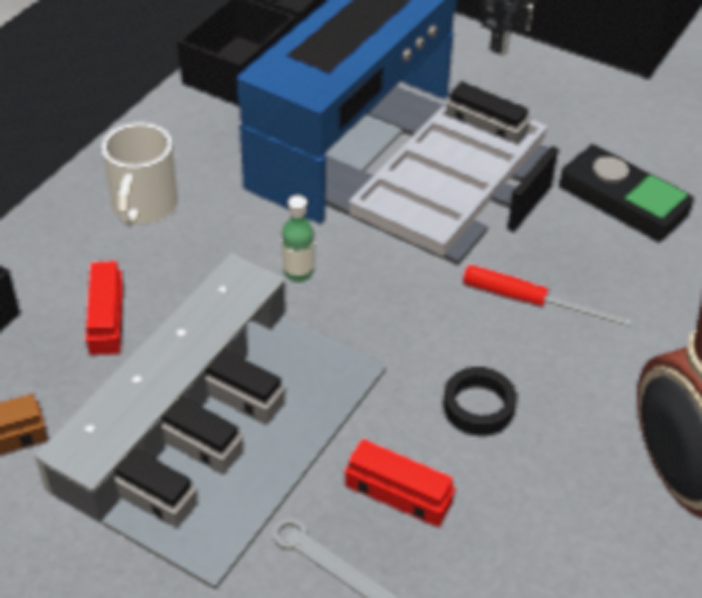

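```bash
python3 - <<'E'
from h import *
o=ctrl.get_obs()
p=ctrl.get_image("wrist");c=cam(p,o)
for uv,z in [((255,144),.065),((253,265),.065),((222,116),.034),((222,257),.034)]: print(np.round(pix2w(c,uv,z),4))
E
```

```text
[ 0.4957 -0.3219  0.065 ]
[ 0.5936 -0.3267  0.065 ]
[ 0.4786 -0.3467  0.034 ]
[ 0.6034 -0.3549  0.034 ]
```

carry_out:
  series:
    - [0, 0.5, 0, 0, 0, 0, 0.65]
    - [0, 1, 0, 0, 0, 0, 0.65]
    - [0, 1, 0, 0, 0, 0, 0.65]
    - [0, 1, 0, 0, 0, 0, 0.65]
    - [0, 1, 0, 0, 0, 0, 0.65]
    - [0, 1, 0, 0, 0, 0, 0.65]
    - [0, 1, 0, 0, 0, 0, 0.65]
    - [0, 1, 0, 0, 0, 0, 0.65]
    - [0, 1, 0, 0, 0, 0, 0.65]
    - [0, 1, 0, 0, 0, 0, 0.65]
    - [0, 1, 0, 0, 0, 0, 0.65]
    - [0, 1, 0, 0, 0, 0, 0.65]

```text
t: 22.25
tool_pos: [0.534, -0.0362, 0.1481]
tool_rot: [-0.056, -3.138, -0.001]
contact_force: [0.1, 0.4, -0.8]
opening: 0.0556
```

carry_out:
  series:
    - [0, 1, 0, 0, 0, 0.1, 0.65]
    - [0, 1, 0, 0, 0, 0.1, 0.65]
    - [0, 1, 0, 0, 0, 0.1, 0.65]
    - [0.2, 1, 0, 0, 0, 0, 0.65]
    - [0.2, 1, 0, 0, 0, 0, 0.65]
    - [0.2, 1, 0, 0, 0, 0, 0.65]
    - [0.2, 1, 0, 0, 0, 0, 0.65]
    - [0.2, 1, 0, 0, 0, 0, 0.65]
    - [0.05, 0.8, 0, 0, 0, 0, 0.65]
    - [0, 0.43, 0, 0, 0, 0, 0.65]
    - [0, 0, 0, 0, 0, 0, 0.65]
    - [0, 0, 0, 0, 0, 0, 0.65]

```text
t: 23.45
tool_pos: [0.561, 0.1923, 0.1491]
tool_rot: [-0.009, -3.14, 0.001]
contact_force: [0.7, -0.1, -0.7]
opening: 0.0555
```

```bash
python3 chk.py w11
```

```text
23.45 [0.561  0.1923 0.1491] [-8.7000e-03 -3.1402e+00  1.1000e-03] 0.05547627386578993
```

View pics/w11.png

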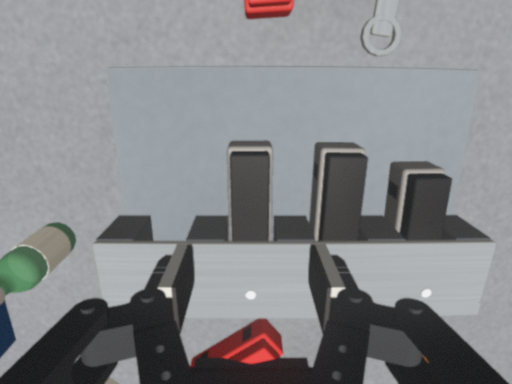

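```bash
python3 - <<'E'
from h import *
o=ctrl.get_obs()
p=ctrl.get_image("wrist");c=cam(p,o)
for uv in [(251,152),(343,154),(423,174)]: print(np.round(pix2w(c,uv,.057),4))
for uv in [(97,241),(492,240)]: print('lip',np.round(pix2w(c,uv,.069),4))
for uv in [(108,68),(475,70)]: print('base',np.round(pix2w(c,uv,.012),4))
p=ctrl.get_image("side");cv2.imwrite("pics/s6.png",cv2.resize(p["frame"][150:310,130:330],None,fx=3.7,fy=3.7,interpolation=cv2.INTER_CUBIC))
E
```

```text
[0.5277 0.1922 0.057 ]
[0.5296 0.2598 0.057 ]
[0.5451 0.3224 0.057 ]
lip [0.5936 0.073  0.069 ]
lip [0.5959 0.3815 0.069 ]
base [0.4662 0.0759 0.012 ]
base [0.4682 0.3789 0.012 ]
```

View pics/s6.png

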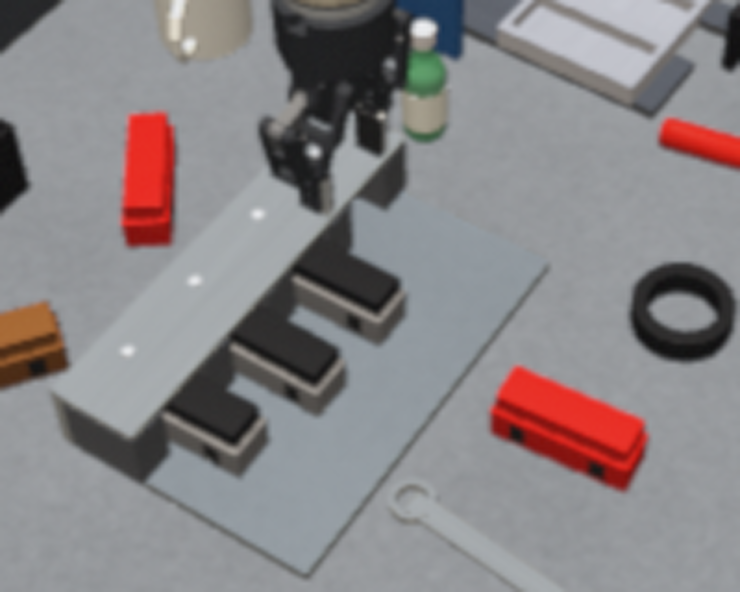

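carry_out:
  series:
    - [0.24, 0, -0.6, 0, 0, 0, 0.65]
    - [0, 0, -1, 0, 0, 0, 0.65]
    - [0, 0, -1, 0, 0, 0, 0.65]
    - [0, 0, -1, 0, 0, 0, 0.65]
    - [0, 0, -0.8, 0, 0, 0, 0.65]
    - [0, 0, -0.3, 0, 0, 0, 0.65]
    - [0, 0, 0, 0, 0, 0, 0.65]
    - [0, 0, 0, 0, 0, 0, 0.65]

```text
t: 24.4
tool_pos: [0.5684, 0.1925, 0.0329]
tool_rot: [0.01, 3.141, 0.0]
contact_force: [1.0, 0.5, 0.5]
opening: 0.0555
```

carry_out:
  series:
    - [0, 0, -0.16, 0, 0, 0, 0.65]
    - [0, 0, 0, 0, 0, 0, 0]
    - [0, 0, 0, 0, 0, 0, 0]
    - [0, 0, 0, 0, 0, 0, 0]
    - [0, 0, 0, 0, 0, 0, 0]

```text
t: 24.9
tool_pos: [0.5684, 0.1927, 0.0293]
tool_rot: [0.009, 3.14, 0.0]
contact_force: [0.4, -0.1, 3.2]
opening: 0.0351
```

carry_out:
  series:
    - [-0.3, 0, 0, 0, 0, 0, 0]
    - [-0.4, 0, 0, 0, 0, 0, 0]
    - [-0.4, 0, 0, 0, 0, 0, 0]
    - [-0.4, 0, 0, 0, 0, 0, 0]
    - [-0.4, 0, 0, 0, 0, 0, 0]
    - [-0.2, 0, 0, 0, 0, 0, 0]
    - [-0.1, 0, 0, 0, 0, 0, 0]
    - [0, 0, 0, 0, 0, 0, 0]

```text
t: 25.7
tool_pos: [0.5125, 0.1928, 0.0292]
tool_rot: [0.009, 3.14, 0.001]
contact_force: [2.4, -0.1, 7.7]
opening: 0.035
```

```bash
python3 chk.py w12
```

```text
25.7 [0.5125 0.1928 0.0292] [8.6000e-03 3.1401e+00 5.0000e-04] 0.03496058088025405
```

View pics/w12.png

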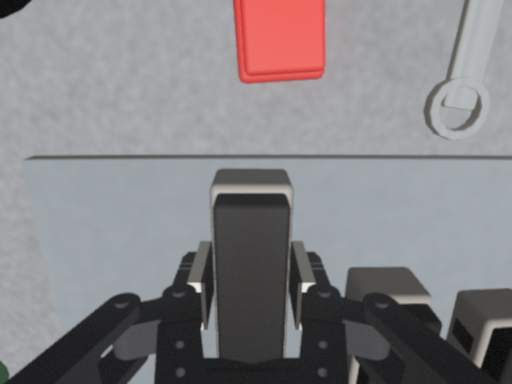

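carry_out:
  series:
    - [0, 0, 0.6, 0, 0, 0, 0]
    - [0, 0, 1, 0, 0, 0, 0]
    - [0, 0, 0.4, 0, 0, 0, 0]
    - [0, -0.5, 0, 0, 0, -0.1, 0]
    - [0, -1, 0, 0, 0, -0.1, 0]
    - [0, -1, 0, 0, 0, -0.1, 0]
    - [0, -1, 0, 0, 0, 0, 0]
    - [0, -1, 0, 0, 0, 0, 0]
    - [0, -1, 0, 0, 0, 0, 0]
    - [0, -1, 0, 0, 0, 0, 0]
    - [0, -1, 0, 0, 0, 0, 0]
    - [0, -1, 0, 0, 0, 0, 0]

```text
t: 26.95
tool_pos: [0.5103, -0.0213, 0.0761]
tool_rot: [-0.057, -3.137, -0.001]
contact_force: [0.5, 0.4, -3.2]
opening: 0.0348
```

carry_out:
  series:
    - [0, -1, 0, 0, 0, 0, 0]
    - [0, -1, 0, 0, 0, 0, 0]
    - [0.2, -1, 0, 0, 0, 0, 0]
    - [0.2, -1, 0, 0, 0, 0, 0]
    - [0.2, -1, 0, 0, 0, 0, 0]
    - [0.2, -1, 0, 0, 0, 0, 0]
    - [0.2, -1, 0, 0, 0, 0, 0]
    - [0.2, -1, 0, 0, 0, 0, 0]
    - [0, -0.9, 0, 0, 0, 0, 0]
    - [0, -0.78, 0, 0, 0, 0, 0]
    - [0, 0, 0, 0, 0, 0, 0]
    - [0, 0, 0, 0, 0, 0, 0]

```text
t: 28.15
tool_pos: [0.5415, -0.2617, 0.0771]
tool_rot: [-0.058, -3.139, -0.003]
contact_force: [-0.2, 0.8, -3.7]
opening: 0.035
```

carry_out:
  series:
    - [0, 0, -0.5, 0, 0, 0, 0]
    - [0, 0, -0.5, 0, 0, 0, 0]
    - [0, 0, 0, 0, 0, 0, 0]
    - [0, 0, 0, 0, 0, 0, 0]

```text
t: 28.55
tool_pos: [0.542, -0.2609, 0.052]
tool_rot: [-0.055, -3.139, -0.002]
contact_force: [0.3, -0.8, -3.5]
opening: 0.035
```

```bash
python3 chk.py w13
```

```text
28.55 [ 0.542  -0.2609  0.052 ] [-5.5000e-02 -3.1391e+00 -2.1000e-03] 0.03500470027443909
```

View pics/w13.png

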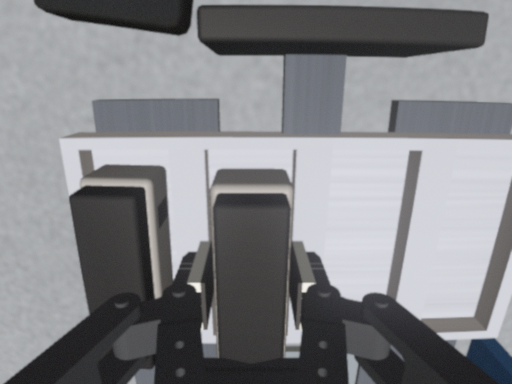

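carry_out:
  series:
    - [0, 0, -0.3, 0, 0, 0, 0]
    - [0, 0, -0.26, 0, 0, 0, 0]
    - [0, 0, 0, 0, 0, 0, 0]
    - [0, 0, 0, 0, 0, 0, 0]

```text
t: 29.0
tool_pos: [0.5425, -0.2618, 0.0389]
tool_rot: [-0.056, -3.14, -0.001]
contact_force: [0.6, 0.7, -4.2]
opening: 0.0349
```

carry_out:
  series:
    - [0, 0, -0.06, 0, 0, 0, 0]
    - [0, 0, 0, 0, 0, 0, 0.55]
    - [0, 0, 0, 0, 0, 0, 0.55]
    - [0, 0, 0, 0, 0, 0, 0.55]
    - [0, 0, 0.5, 0, 0, 0, 0.55]
    - [0, 0, 1, 0, 0, 0, 0.55]
    - [0, 0, 1, 0, 0, 0, 0.55]
    - [0, 0, 1, 0, 0, 0, 0.55]
    - [0, 0, 1, 0, 0, 0, 0.55]
    - [0, 0, 0, 0, 0, 0, 0.55]
    - [0, 0, 0, 0, 0, 0, 0.55]

```text
t: 30.1
tool_pos: [0.5432, -0.2623, 0.1518]
tool_rot: [0.056, 3.139, -0.002]
contact_force: [-0.3, 0.5, -0.0]
opening: 0.0466
```

```bash
python3 chk.py w14
```

```text
30.1 [ 0.5432 -0.2623  0.1518] [ 5.6100e-02  3.1389e+00 -2.2000e-03] 0.04664327378589999
```

View pics/w14.png

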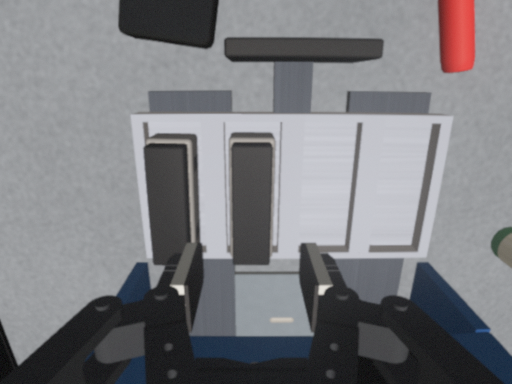

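carry_out:
  series:
    - [0, 0.5, 0, 0, 0, 0, 0.65]
    - [0, 1, 0, 0, 0, 0, 0.65]
    - [0, 1, 0, 0, 0, 0, 0.65]
    - [0, 1, 0, 0, 0, 0, 0.65]
    - [0, 1, 0, 0, 0, 0, 0.65]
    - [0, 1, 0, 0, 0, 0, 0.65]
    - [0, 1, 0, 0, 0, 0, 0.65]
    - [0, 1, 0, 0, 0, 0, 0.65]
    - [0, 1, 0, 0, 0, 0, 0.65]
    - [0, 1, 0, 0, 0, 0, 0.65]
    - [0, 1, 0, 0, 0, 0, 0.65]
    - [0, 1, 0, 0, 0, 0, 0.65]

```text
t: 31.35
tool_pos: [0.5413, 0.0274, 0.1486]
tool_rot: [-0.056, -3.138, -0.001]
contact_force: [1.0, 0.2, 0.2]
opening: 0.0556
```

carry_out:
  series:
    - [0, 1, 0, 0, 0, 0.1, 0.65]
    - [0, 1, 0, 0, 0, 0.1, 0.65]
    - [0, 1, 0, 0, 0, 0.1, 0.65]
    - [0.2, 1, 0, 0, 0, 0, 0.65]
    - [0.2, 1, 0, 0, 0, 0, 0.65]
    - [0.2, 1, 0, 0, 0, 0, 0.65]
    - [0.2, 1, 0, 0, 0, 0, 0.65]
    - [0.2, 1, 0, 0, 0, 0, 0.65]
    - [0, 1, 0, 0, 0, 0, 0.65]
    - [0, 0.5, 0, 0, 0, 0, 0.65]
    - [0, 0, 0, 0, 0, 0, 0.65]
    - [0, 0, 0, 0, 0, 0, 0.65]

```text
t: 32.55
tool_pos: [0.5671, 0.2627, 0.1496]
tool_rot: [-0.009, -3.14, 0.001]
contact_force: [-0.4, -0.6, -0.3]
opening: 0.0558
```

```bash
python3 chk.py w15
```

```text
32.55 [0.5671 0.2627 0.1496] [-8.6000e-03 -3.1403e+00  1.5000e-03] 0.055804246190555025
```

View pics/w15.png

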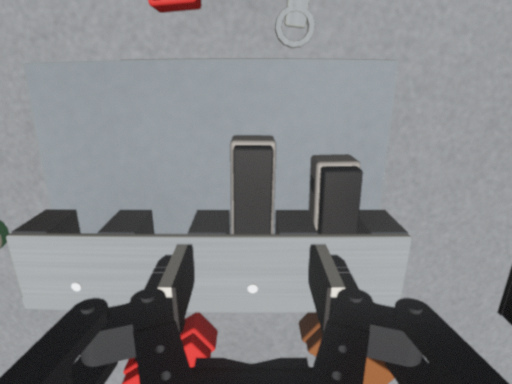

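carry_out:
  series:
    - [0, 0.02, -0.6, 0, 0, 0, 0.65]
    - [0, 0, -1, 0, 0, 0, 0.65]
    - [0, 0, -1, 0, 0, 0, 0.65]
    - [0, 0, -1, 0, 0, 0, 0.65]
    - [0, 0, -0.8, 0, 0, 0, 0.65]
    - [0, 0, -0.3, 0, 0, 0, 0.65]
    - [0, 0, 0, 0, 0, 0, 0.65]
    - [0, 0, 0, 0, 0, 0, 0.65]

```text
t: 33.4
tool_pos: [0.5683, 0.2634, 0.0335]
tool_rot: [0.01, 3.141, 0.001]
contact_force: [0.5, -0.2, 0.4]
opening: 0.0556
```

carry_out:
  series:
    - [0, 0, -0.16, 0, 0, 0, 0.65]
    - [0, 0, 0, 0, 0, 0, 0]
    - [0, 0, 0, 0, 0, 0, 0]
    - [0, 0, 0, 0, 0, 0, 0]
    - [0, 0, 0, 0, 0, 0, 0]

```text
t: 33.9
tool_pos: [0.5683, 0.2638, 0.0297]
tool_rot: [0.009, 3.14, 0.001]
contact_force: [-0.1, -0.2, 3.3]
opening: 0.0351
```

carry_out:
  series:
    - [-0.3, 0, 0, 0, 0, 0, 0]
    - [-0.4, 0, 0, 0, 0, 0, 0]
    - [-0.4, 0, 0, 0, 0, 0, 0]
    - [-0.4, 0, 0, 0, 0, 0, 0]
    - [-0.4, 0, 0, 0, 0, 0, 0]
    - [-0.2, 0, 0, 0, 0, 0, 0]
    - [-0.1, 0, 0, 0, 0, 0, 0]
    - [0, 0, 0, 0, 0, 0, 0]

```text
t: 34.7
tool_pos: [0.5124, 0.2639, 0.0297]
tool_rot: [0.009, 3.14, 0.001]
contact_force: [3.2, 0.2, 7.1]
opening: 0.0351
```

```bash
python3 chk.py w16
```

```text
34.7 [0.5124 0.2639 0.0297] [8.5000e-03 3.1405e+00 8.0000e-04] 0.035146781789965185
```

View pics/w16.png

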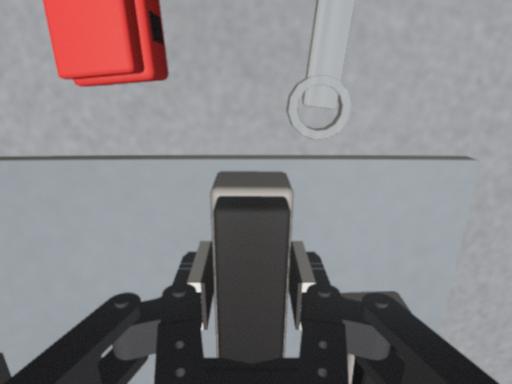

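carry_out:
  series:
    - [0, 0, 0.6, 0, 0, 0, 0]
    - [0, 0, 1, 0, 0, 0, 0]
    - [0, 0, 0.4, 0, 0, 0, 0]
    - [0, -0.5, 0, 0, 0, -0.1, 0]
    - [0, -1, 0, 0, 0, -0.1, 0]
    - [0, -1, 0, 0, 0, -0.1, 0]
    - [0, -1, 0, 0, 0, 0, 0]
    - [0, -1, 0, 0, 0, 0, 0]
    - [0, -1, 0, 0, 0, 0, 0]
    - [0, -1, 0, 0, 0, 0, 0]
    - [0, -1, 0, 0, 0, 0, 0]
    - [0, -1, 0, 0, 0, 0, 0]

```text
t: 35.95
tool_pos: [0.5103, 0.0495, 0.0766]
tool_rot: [-0.057, -3.136, 0.0]
contact_force: [0.6, 0.3, -2.9]
opening: 0.035
```

carry_out:
  series:
    - [0, -1, 0, 0, 0, 0, 0]
    - [0, -1, 0, 0, 0, 0, 0]
    - [0, -1, 0, 0, 0, 0, 0]
    - [0, -1, 0, 0, 0, 0, 0]
    - [0.25, -1, 0, 0, 0, 0, 0]
    - [0.25, -1, 0, 0, 0, 0, 0]
    - [0.25, -1, 0, 0, 0, 0, 0]
    - [0.25, -1, 0, 0, 0, 0, 0]
    - [0.25, -1, 0, 0, 0, 0, 0]
    - [0, -0.96, 0, 0, 0, 0, 0]
    - [0, 0, 0, 0, 0, 0, 0]
    - [0, 0, 0, 0, 0, 0, 0]

```text
t: 37.15
tool_pos: [0.5421, -0.1978, 0.0769]
tool_rot: [-0.059, -3.138, -0.003]
contact_force: [0.1, 0.6, -4.1]
opening: 0.0353
```

carry_out:
  series:
    - [0, 0, -0.5, 0, 0, 0, 0]
    - [0, 0, -0.5, 0, 0, 0, 0]
    - [0, 0, 0, 0, 0, 0, 0]
    - [0, 0, 0, 0, 0, 0, 0]

```text
t: 37.55
tool_pos: [0.5431, -0.1969, 0.0524]
tool_rot: [-0.055, -3.139, -0.002]
contact_force: [-0.1, -1.1, -2.7]
opening: 0.0351
```

```bash
python3 chk.py w17
```

```text
37.55 [ 0.5431 -0.1969  0.0524] [-5.4900e-02 -3.1388e+00 -1.8000e-03] 0.0351009248803876
```

View pics/w17.png

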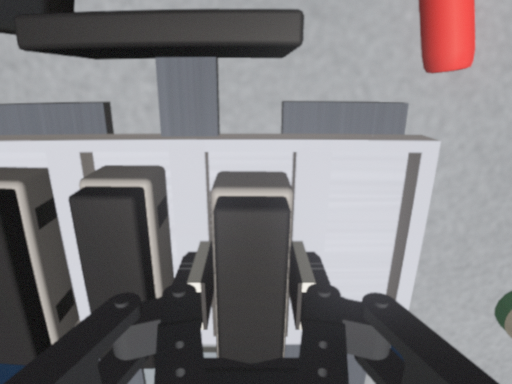

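Aligned over the third bay (edges at columns 207 and 294, pack centred at 252). Lower and release.

carry_out:
  series:
    - [0, 0, -0.3, 0, 0, 0, 0]
    - [0, 0, -0.26, 0, 0, 0, 0]
    - [0, 0, 0, 0, 0, 0, 0]
    - [0, 0, 0, 0, 0, 0, 0]

```text
t: 38.0
tool_pos: [0.5437, -0.1978, 0.0394]
tool_rot: [-0.056, -3.14, -0.001]
contact_force: [0.3, 0.3, -3.3]
opening: 0.0354
```

carry_out:
  series:
    - [0, 0, -0.06, 0, 0, 0, 0]
    - [0, 0, 0, 0, 0, 0, 0.55]
    - [0, 0, 0, 0, 0, 0, 0.55]
    - [0, 0, 0, 0, 0, 0, 0.55]
    - [0, 0, 0.5, 0, 0, 0, 0.55]
    - [0, 0, 1, 0, 0, 0, 0.55]
    - [0, 0, 1, 0, 0, 0, 0.55]
    - [0, 0, 1, 0, 0, 0, 0.55]
    - [0, 0, 1, 0, 0, 0, 0.55]
    - [0, 0, 0, 0, 0, 0, 0.55]
    - [0, 0, 0, 0, 0, 0, 0.55]

```text
t: 39.1
tool_pos: [0.5445, -0.1982, 0.1522]
tool_rot: [0.056, 3.139, -0.002]
contact_force: [0.5, 0.2, -0.7]
opening: 0.0472
```

```bash
python3 chk.py w18
```

```text
39.1 [ 0.5445 -0.1982  0.1522] [ 5.6200e-02  3.1389e+00 -1.8000e-03] 0.04720530621236712
```

View pics/w18.png

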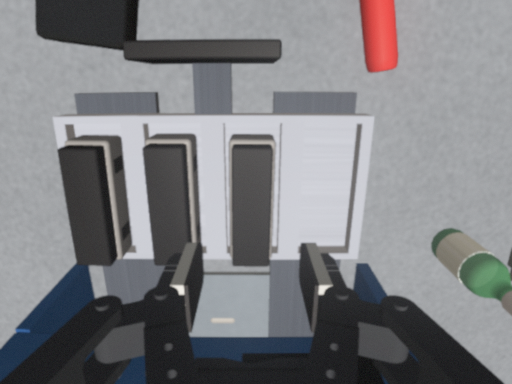

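carry_out:
  series:
    - [0, 0.5, 0, 0, 0, 0, 0.65]
    - [0, 1, 0, 0, 0, 0, 0.65]
    - [0, 1, 0, 0, 0, 0, 0.65]
    - [0, 1, 0, 0, 0, 0, 0.65]
    - [0, 1, 0, 0, 0, 0, 0.65]
    - [0, 1, 0, 0, 0, 0, 0.65]
    - [0, 1, 0, 0, 0, 0, 0.65]
    - [0, 1, 0, 0, 0, 0, 0.65]
    - [0, 1, 0, 0, 0, 0, 0.65]
    - [0, 1, 0, 0, 0, 0, 0.65]
    - [0, 1, 0, 0, 0, 0, 0.65]
    - [0, 1, 0, 0, 0, 0, 0.65]

```text
t: 40.35
tool_pos: [0.5425, 0.0913, 0.1491]
tool_rot: [-0.056, -3.138, -0.0]
contact_force: [-0.4, -0.3, -0.3]
opening: 0.0558
```

carry_out:
  series:
    - [0, 1, 0, 0, 0, 0.1, 0.65]
    - [0, 1, 0, 0, 0, 0.1, 0.65]
    - [0, 1, 0, 0, 0, 0.1, 0.65]
    - [0.2, 1, 0, 0, 0, 0, 0.65]
    - [0.2, 1, 0, 0, 0, 0, 0.65]
    - [0.2, 1, 0, 0, 0, 0, 0.65]
    - [0.2, 1, 0, 0, 0, 0, 0.65]
    - [0.2, 1, 0, 0, 0, 0, 0.65]
    - [0, 1, 0, 0, 0, 0, 0.65]
    - [0, 0.74, 0, 0, 0, 0, 0.65]
    - [0, 0, 0, 0, 0, 0, 0.65]
    - [0, 0, 0, 0, 0, 0, 0.65]

```text
t: 41.55
tool_pos: [0.5682, 0.3331, 0.1499]
tool_rot: [-0.008, -3.14, 0.002]
contact_force: [-0.3, -0.8, 0.6]
opening: 0.0556
```

```bash
python3 chk.py w19
```

```text
41.55 [0.5682 0.3331 0.1499] [-7.8000e-03 -3.1401e+00  1.9000e-03] 0.05560125244527717
```

View pics/w19.png

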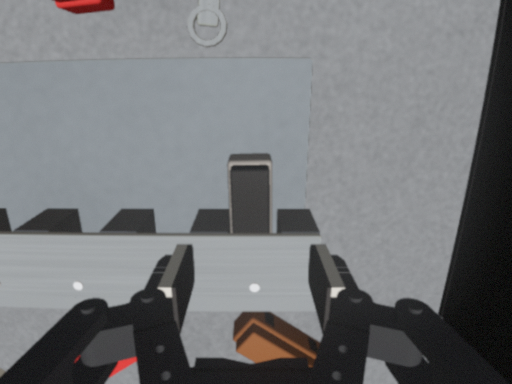

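carry_out:
  series:
    - [0.13, -0.02, -0.6, 0, 0, 0, 0.65]
    - [0, 0, -1, 0, 0, 0, 0.65]
    - [0, 0, -1, 0, 0, 0, 0.65]
    - [0, 0, -1, 0, 0, 0, 0.65]
    - [0, 0, -0.8, 0, 0, 0, 0.65]
    - [0, 0, -0.3, 0, 0, 0, 0.65]
    - [0, 0, 0, 0, 0, 0, 0.65]
    - [0, 0, 0, 0, 0, 0, 0.65]

```text
t: 42.4
tool_pos: [0.5728, 0.3324, 0.034]
tool_rot: [0.01, 3.141, 0.001]
contact_force: [0.2, -0.5, -0.5]
opening: 0.0553
```

carry_out:
  series:
    - [0, 0, -0.16, 0, 0, 0, 0.65]
    - [0, 0, 0, 0, 0, 0, 0]
    - [0, 0, 0, 0, 0, 0, 0]
    - [0, 0, 0, 0, 0, 0, 0]
    - [0, 0, 0, 0, 0, 0, 0]
  grip_force: 70

```text
t: 42.9
tool_pos: [0.5728, 0.3329, 0.0304]
tool_rot: [0.009, 3.14, 0.001]
contact_force: [-0.3, -0.1, 4.8]
opening: 0.0349
```

carry_out:
  series:
    - [-0.3, 0, 0, 0, 0, 0, 0]
    - [-0.4, 0, 0, 0, 0, 0, 0]
    - [-0.4, 0, 0, 0, 0, 0, 0]
    - [-0.4, 0, 0, 0, 0, 0, 0]
    - [-0.4, 0, 0, 0, 0, 0, 0]
    - [-0.4, 0, 0, 0, 0, 0, 0]
    - [-0.2, 0, 0, 0, 0, 0, 0]
    - [-0.1, 0, 0, 0, 0, 0, 0]
    - [0, 0, 0, 0, 0, 0, 0]

```text
t: 43.8
tool_pos: [0.5069, 0.333, 0.0303]
tool_rot: [0.008, 3.14, 0.001]
contact_force: [2.9, 0.5, 7.2]
opening: 0.0349
```

```bash
python3 chk.py w20
```

```text
43.8 [0.5069 0.333  0.0303] [8.3000e-03 3.1402e+00 1.0000e-03] 0.03488644160552147
```

View pics/w20.png

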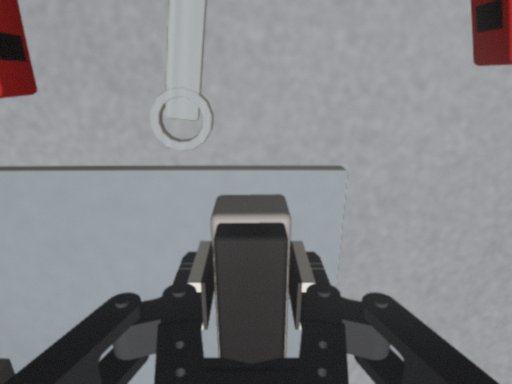

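carry_out:
  series:
    - [0, 0, 0, 0, 0, 0, 0.65]
    - [0, 0, 0, 0, 0, 0, 0.65]
    - [0, 0, 0, 0, 0, 0, 0.65]
    - [0.24, 0, 0, 0, 0, 0, 0.65]
    - [0.24, 0, 0, 0, 0, 0, 0.65]
    - [0, 0, 0, 0, 0, 0, 0.65]
    - [0, 0, 0, 0, 0, 0, 0]
    - [0, 0, 0, 0, 0, 0, 0]
    - [0, 0, 0, 0, 0, 0, 0]
    - [0, 0, 0, 0, 0, 0, 0]
    - [0, 0, 0, 0, 0, 0, 0]

```text
t: 44.95
tool_pos: [0.5194, 0.3328, 0.0296]
tool_rot: [0.009, 3.141, 0.001]
contact_force: [1.0, 0.4, -0.6]
opening: 0.0352
```

```bash
python3 chk.py w21
```

```text
44.95 [0.5194 0.3328 0.0296] [9.2000e-03 3.1409e+00 7.0000e-04] 0.03524071916675454
```

View pics/w21.png

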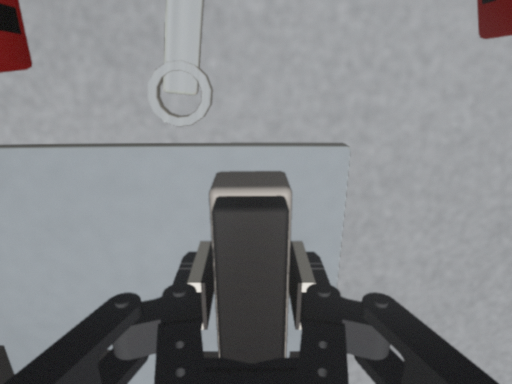

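carry_out:
  series:
    - [0, 0, 0.6, 0, 0, 0, 0]
    - [0, 0, 1, 0, 0, 0, 0]
    - [0, 0, 0.4, 0, 0, 0, 0]
    - [0, -0.5, 0, 0, 0, -0.1, 0]
    - [0, -1, 0, 0, 0, -0.1, 0]
    - [0, -1, 0, 0, 0, -0.1, 0]
    - [0, -1, 0, 0, 0, 0, 0]
    - [0, -1, 0, 0, 0, 0, 0]
    - [0, -1, 0, 0, 0, 0, 0]
    - [0, -1, 0, 0, 0, 0, 0]
    - [0, -1, 0, 0, 0, 0, 0]
    - [0, -1, 0, 0, 0, 0, 0]

```text
t: 46.2
tool_pos: [0.5174, 0.1181, 0.0776]
tool_rot: [-0.057, -3.138, 0.001]
contact_force: [0.1, 0.4, -5.3]
opening: 0.0353
```

carry_out:
  series:
    - [0, -1, 0, 0, 0, 0, 0]
    - [0, -1, 0, 0, 0, 0, 0]
    - [0, -1, 0, 0, 0, 0, 0]
    - [0, -1, 0, 0, 0, 0, 0]
    - [0, -1, 0, 0, 0, 0, 0]
    - [0, -1, 0, 0, 0, 0, 0]
    - [0.26, -1, 0, 0, 0, 0, 0]
    - [0.26, -1, 0, 0, 0, 0, 0]
    - [0.27, -1, 0, 0, 0, 0, 0]
    - [0.27, -1, 0, 0, 0, 0, 0]
    - [0, -0.16, 0, 0, 0, 0, 0]
    - [0, 0, 0, 0, 0, 0, 0]

```text
t: 47.4
tool_pos: [0.5442, -0.1346, 0.0779]
tool_rot: [-0.059, -3.138, -0.001]
contact_force: [-0.1, 0.3, -5.1]
opening: 0.0349
```

carry_out:
  series:
    - [0, 0, -0.5, 0, 0, 0, 0]
    - [0, 0, -0.5, 0, 0, 0, 0]
    - [0, 0, 0, 0, 0, 0, 0]
    - [0, 0, 0, 0, 0, 0, 0]

```text
t: 47.8
tool_pos: [0.5447, -0.133, 0.0529]
tool_rot: [-0.055, -3.139, -0.001]
contact_force: [0.7, 0.5, -4.2]
opening: 0.0346
```

```bash
python3 chk.py w22
```

```text
47.8 [ 0.5447 -0.133   0.0529] [-5.4800e-02 -3.1387e+00 -1.4000e-03] 0.03456764208258652
```

View pics/w22.png

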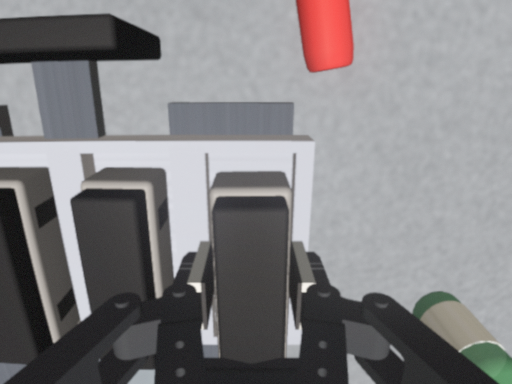

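carry_out:
  series:
    - [0, 0, -0.3, 0, 0, 0, 0]
    - [0, 0, -0.28, 0, 0, 0, 0]
    - [0, 0, 0, 0, 0, 0, 0]
    - [0, 0, 0, 0, 0, 0, 0]

```text
t: 48.25
tool_pos: [0.5454, -0.1338, 0.0393]
tool_rot: [-0.056, -3.14, -0.0]
contact_force: [-0.3, 1.0, -4.2]
opening: 0.0351
```

carry_out:
  series:
    - [0, 0, -0.06, 0, 0, 0, 0]
    - [0, 0, 0, 0, 0, 0, 0.55]
    - [0, 0, 0, 0, 0, 0, 0.55]
    - [0, 0, 0, 0, 0, 0, 0.55]
    - [0, 0, 0.5, 0, 0, 0, 0.55]
    - [0, 0, 1, 0, 0, 0, 0.55]
    - [0, 0, 1, 0, 0, 0, 0.55]
    - [0, 0, 1, 0, 0, 0, 0.55]
    - [0, 0, 1, 0, 0, 0, 0.55]
    - [0, 0, 0, 0, 0, 0, 0.55]
    - [0, 0, 0, 0, 0, 0, 0.55]

```text
t: 49.35
tool_pos: [0.5463, -0.1342, 0.1522]
tool_rot: [0.056, 3.139, -0.001]
contact_force: [-0.1, -0.3, -0.5]
opening: 0.047
```

```bash
python3 chk.py w23; python3 - <<'E'
from h import *
p=ctrl.get_image("side");cv2.imwrite("pics/s7.png",cv2.resize(p["frame"][60:280,130:400],None,fx=2.6,fy=2.6,interpolation=cv2.INTER_CUBIC))
E
```

```text
49.35 [ 0.5463 -0.1342  0.1522] [ 5.6300e-02  3.1386e+00 -1.4000e-03] 0.04698631065556768
```

View pics/w23.png

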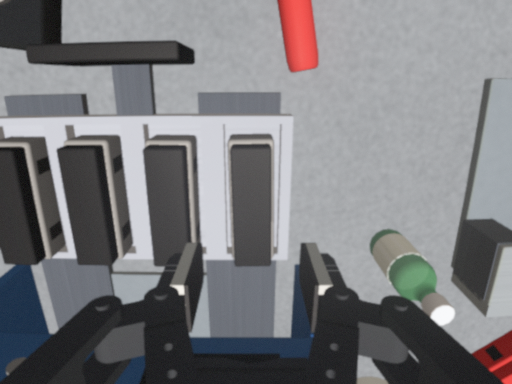

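View pics/s7.png

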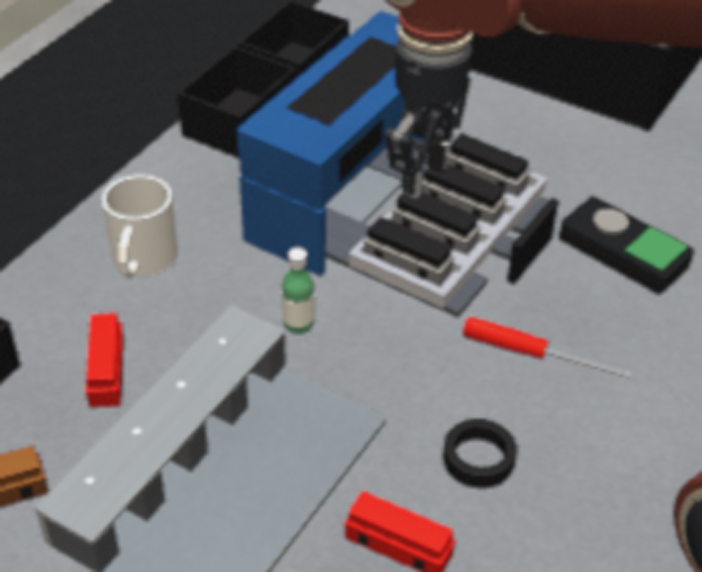

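carry_out:
  series:
    - [-0.42, -0.37, 0, 0, 0, -0.98, 0.5]
    - [-0.42, -0.37, 0, 0, 0, -0.98, 0.5]
    - [-0.42, -0.37, 0, 0, 0, -0.98, 0.5]
    - [-0.42, -0.37, 0, 0, 0, -0.98, 0.5]
    - [-0.42, -0.37, 0, 0, 0, -0.98, 0.5]
    - [-0.42, -0.37, 0, 0, 0, -0.98, 0.5]
    - [-0.42, -0.37, 0, 0, 0, -0.98, 0.5]
    - [-0.42, -0.37, 0, 0, 0, -0.98, 0.5]
    - [-0.42, -0.37, 0, 0, 0, -0.98, 0.5]
    - [-0.42, -0.37, 0, 0, 0, -0.98, 0.5]

```text
t: 50.45
tool_pos: [0.4394, -0.2261, 0.149]
tool_rot: [-1.532, -2.739, -0.001]
contact_force: [0.7, -0.5, -0.7]
opening: 0.0429
```

carry_out:
  series:
    - [0, 0, 0, 0, 0, -0.98, 0.5]
    - [0, 0, 0, 0, 0, -0.98, 0.5]
    - [0, 0, 0, 0, 0, -0.98, 0.5]
    - [0, 0, 0, 0, 0, -0.98, 0.5]
    - [0, 0, 0, 0, 0, -0.98, 0.5]
    - [0, 0, 0, 0, 0, -0.98, 0.5]
    - [0, 0, 0, 0, 0, 0, 0.5]
    - [0, 0, 0, 0, 0, 0, 0.5]

```text
t: 51.25
tool_pos: [0.4401, -0.226, 0.1496]
tool_rot: [-2.254, -2.185, 0.001]
contact_force: [0.0, 0.4, -0.1]
opening: 0.0425
```

```bash
python3 chk.py w24; python3 - <<'E'
from h import *
o=ctrl.get_obs();p=ctrl.get_image("wrist");c=cam(p,o)
for m in marks(p,"handle_top"): print(np.round(m,2),pix2w(c,m[1:],.076))
E
```

```text
51.25 [ 0.4401 -0.226   0.1496] [-2.2541e+00 -2.1853e+00  6.0000e-04] 0.042475424295182425
[  0.9 254.  200.1] [ 0.44112671 -0.22420605  0.076     ]
```

View pics/w24.png

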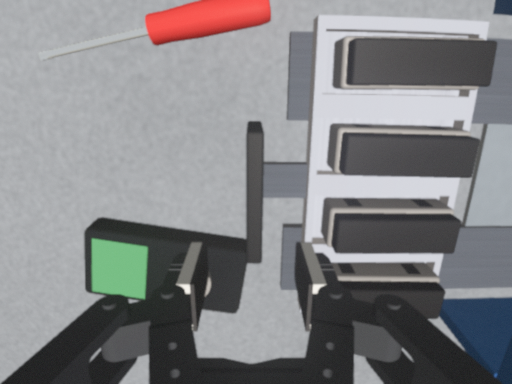

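carry_out:
  series:
    - [0.04, 0.06, -0.8, 0, 0, 0, 0.5]
    - [0, 0, -1, 0, 0, 0, 0.5]
    - [0, 0, -1, 0, 0, 0, 0.5]
    - [0, 0, -0.8, 0, 0, 0, 0.5]
    - [0, 0, -0.4, 0, 0, 0, 0.5]
    - [0, 0, 0, 0, 0, 0, 0.5]
    - [0, 0, 0, 0, 0, 0, 0]
    - [0, 0, 0, 0, 0, 0, 0]
    - [0, 0, 0, 0, 0, 0, 0]
    - [0, 0, 0, 0, 0, 0, 0]
    - [0, 0, 0, 0, 0, 0, 0]
  grip_force: 40

```text
t: 52.5
tool_pos: [0.4426, -0.2256, 0.0524]
tool_rot: [2.256, 2.183, 0.001]
contact_force: [-1.2, 0.2, 6.0]
opening: 0.0111
```

carry_out:
  series:
    - [0.15, -0.006, 0, 0, 0, 0, 0]
    - [0.3, -0.011, 0, 0, 0, 0, 0]
    - [0.3, -0.011, 0, 0, 0, 0, 0]
    - [0.3, -0.011, 0, 0, 0, 0, 0]
    - [0.3, -0.011, 0, 0, 0, 0, 0]
    - [0.3, -0.011, 0, 0, 0, 0, 0]
    - [0.3, -0.011, 0, 0, 0, 0, 0]
    - [0.3, -0.011, 0, 0, 0, 0, 0]
    - [0.3, -0.011, 0, 0, 0, 0, 0]
    - [0.3, -0.011, 0, 0, 0, 0, 0]
    - [0.2, -0.008, 0, 0, 0, 0, 0]
    - [0, 0, 0, 0, 0, 0, 0]

```text
t: 53.7
tool_pos: [0.5198, -0.2284, 0.0524]
tool_rot: [2.255, 2.182, 0.002]
contact_force: [2.0, 0.9, 5.0]
opening: 0.011
```

```bash
python3 chk.py w25; python3 - <<'E'
from h import *
p=ctrl.get_image("side");cv2.imwrite("pics/s8.png",cv2.resize(p["frame"][60:280,130:400],None,fx=2.6,fy=2.6,interpolation=cv2.INTER_CUBIC))
E
```

```text
53.7 [ 0.5198 -0.2284  0.0524] [2.2551 2.1819 0.0024] 0.011012365664827436
```

View pics/w25.png

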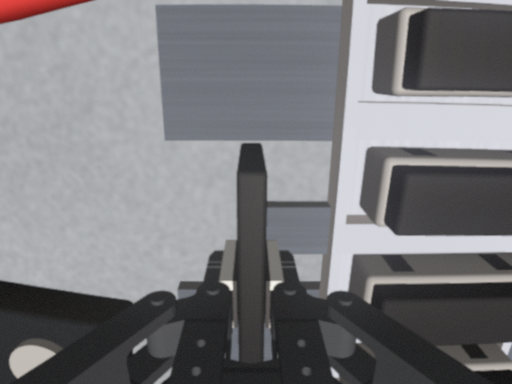

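View pics/s8.png

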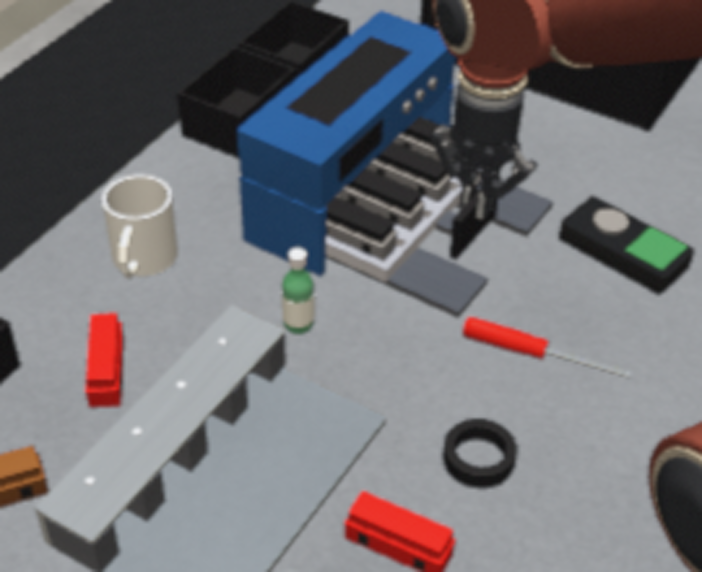

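carry_out:
  series:
    - [0.25, -0.009, 0, 0, 0, 0, 0]
    - [0.25, -0.009, 0, 0, 0, 0, 0]
    - [0.2, -0.007, 0, 0, 0, 0, 0]
    - [0.2, -0.007, 0, 0, 0, 0, 0]
    - [0.12, -0.005, 0, 0, 0, 0, 0]
    - [0.1, -0.004, 0, 0, 0, 0, 0]
    - [0.1, -0.004, 0, 0, 0, 0, 0]
    - [0, 0, 0, 0, 0, 0, 0]

```text
t: 54.6
tool_pos: [0.5441, -0.2293, 0.0523]
tool_rot: [-2.251, -2.179, 0.012]
contact_force: [-21.1, 2.8, 20.9]
opening: 0.0112
```

carry_out:
  series:
    - [0.1, -0.004, 0, 0, 0, 0, 0]
    - [0.1, -0.004, 0, 0, 0, 0, 0]
    - [0, 0, 0, 0, 0, 0, 0]

```text
t: 54.9
tool_pos: [0.5534, -0.2297, 0.0524]
tool_rot: [2.257, 2.184, -0.001]
contact_force: [-1.4, 1.0, 7.9]
opening: 0.0111
```

carry_out:
  series:
    - [0.1, -0.004, 0, 0, 0, 0, 0]
    - [0.1, -0.004, 0, 0, 0, 0, 0]
    - [0, 0, 0, 0, 0, 0, 0]

```text
t: 55.2
tool_pos: [0.5592, -0.2299, 0.0524]
tool_rot: [2.256, 2.183, 0.001]
contact_force: [0.0, 0.8, 6.4]
opening: 0.0114
```

carry_out:
  series:
    - [0.06, -0.002, 0, 0, 0, 0, 0]
    - [0, 0, 0, 0, 0, 0, 0]
    - [0, 0, 0, 0, 0, 0, 0.5]
    - [0, 0, 0, 0, 0, 0, 0.5]
    - [0, 0, 0, 0, 0, 0, 0.5]
    - [0, 0, 0, 0, 0, 0, 0.5]

```text
t: 55.8
tool_pos: [0.5595, -0.2291, 0.0502]
tool_rot: [-2.257, -2.184, 0.0]
contact_force: [0.1, -0.8, -0.4]
opening: 0.0425
```

carry_out:
  series:
    - [0, 0, 0.5, 0, 0, 0, 0.5]
    - [0, 0, 1, 0, 0, 0, 0.5]
    - [0, 0, 1, 0, 0, 0, 0.5]
    - [-1, 0, 1, 0, 0, 0, 0.5]
    - [-1, 0, 1, 0, 0, 0, 0.5]
    - [-1, 0, 1, 0, 0, 0, 0.5]
    - [-1, 0, 1, 0, 0, 0, 0.5]
    - [0, 0, 1, 0, 0, 0, 0.5]
    - [0, 0, 0, 0, 0, 0, 0.5]
    - [0, 0, 0, 0, 0, 0, 0.5]

```text
t: 56.8
tool_pos: [0.4602, -0.2295, 0.2395]
tool_rot: [2.256, 2.183, 0.001]
contact_force: [-0.1, -0.1, 0.5]
opening: 0.0425
```

```bash
python3 chk.py w26; python3 - <<'E'
from h import *
o=ctrl.get_obs();p=ctrl.get_image("wrist");c=cam(p,o)
for m in marks(p,"handle_top"): print(np.round(m,2),pix2w(c,m[1:],.076))
for n in ("side","scene"):
    p=ctrl.get_image(n);c=cam(p)
    for nm,z in [("handle_top",.076),("bottle",0),("tape",0),("screwdriver",0),("meter",0),("wrench",0)]:
        for m in marks(p,nm)[:2]: print(n,nm,np.round(m,2),np.round(pix2w(c,m[1:],z)[:2],4))
    cv2.imwrite(f"pics/f_{n}.png",cv2.resize(p["frame"],None,fx=1.5,fy=1.5))
E
```

```text
56.8 [ 0.4602 -0.2295  0.2395] [2.2562e+00 2.1829e+00 8.0000e-04] 0.04250234777214776
[  0.84 357.79 168.38] [ 0.56175988 -0.23088706  0.076     ]
[3.8000e-01 4.5471e+02 7.0500e+01] [ 0.64496057 -0.1421814   0.076     ]
side handle_top [  0.68 303.41 130.79] [ 0.5549 -0.2321]
side handle_top [1.7000e-01 2.5211e+02 1.4250e+02] [ 0.6596 -0.1004]
side bottle [  0.86 245.61 183.59] [ 0.6236 -0.0066]
side tape [  0.69 312.78 233.89] [0.3665 0.0577]
side tape [  0.41 274.59 128.41] [ 0.6817 -0.2775]
side screwdriver [  0.87 336.79 195.42] [ 0.3723 -0.1072]
side meter [  0.62 368.9  158.21] [ 0.3549 -0.308 ]
side wrench [  0.34 284.31 143.81] [ 0.6151 -0.226 ]
scene handle_top [  0.74 172.8  219.69] [ 0.5551 -0.2321]
scene bottle [  0.6  216.42 245.41] [ 0.6643 -0.1368]
scene bottle [  0.51 248.58 221.18] [ 0.6336 -0.0027]
scene tape [  0.71 228.4  153.79] [0.3464 0.0664]
scene tape [2.4000e-01 2.1591e+02 2.4591e+02] [ 0.6652 -0.1391]
scene screwdriver [  0.79 184.68 175.91] [ 0.3627 -0.1165]
scene screwdriver [  0.67 185.19 245.8 ] [ 0.6184 -0.2269]
scene meter [  0.95 130.51 193.8 ] [ 0.3433 -0.316 ]
scene wrench [  0.51 286.98 136.2 ] [0.3746 0.3017]
```

View pics/w26.png

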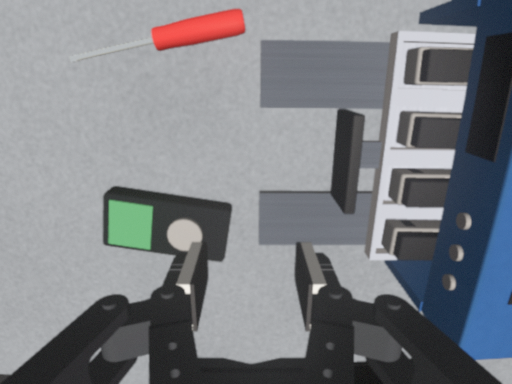

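View pics/f_side.png

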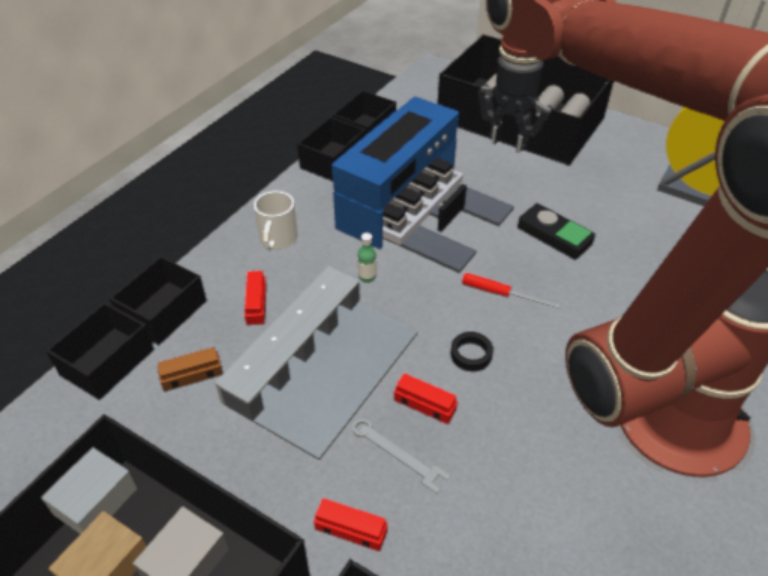

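```bash
python3 -c "
from station import ctrl
print(ctrl.finish_job(), ctrl.get_obs()['t'])"
```

```text
the job is handed in; nothing more can be done
the job is handed in; nothing more can be done
```

The job is done and handed in at about 57 s of robot time. I drew the carriage out to its stop. All four packs were there; I slid each forward clear of the lip, lifted it and laid it in its own bay. I then pushed the carriage in past the detent.

- **Carriage:** resistance rose to about 21 N at the detent hump, then dropped to almost nothing. The wrist camera puts the handle about 0.12 m further in than fully out, so it is past the 0.115 m mark. The side and scene cameras read its position about 7 mm shorter. That would put it on the out side of 0.115 m, but I went with the wrist view because it agrees with the arm's own travel (about 0.118 m).
- **Packs:** before the push all four showed upright and flat in their bays. Afterwards the parts not hidden by the hood looked the same.
- **Knocked pack:** the pack in the last lane (highest y) was knocked about 13 mm deeper under the lip while I was handling another. I measured it again and slid it about 66 mm to clear the lip.
- **Other things on the bench:** nothing looks moved in the last side picture. The position readings match the first ones to within about 2 cm, which is their usual scatter. The side camera gave only a weak, wrong detection of the wrench, but it is in its original place in the pictures.

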